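# Screw the ring onto the parrot's twist toy

### The arm

A 6-joint arm with a two-finger parallel gripper is mounted at the origin on the work surface. World frame = base frame: x ahead of the robot, y to its left, z up, the work surface at z = 0. Lengths are in m, angles in degrees, forces in N, time in s.
With the tool pointing down it reaches from about 0.35 to 0.85 m from the base axis. Payload 8.1 kg.
Tool frame: the origin (TCP) lies midway between the tips of the shut fingers; the grasp point (between the pads) lies 19 mm behind it; z points along the fingers, x is the direction in which the jaws open and shut, and the axes are right-handed (so a half turn about z gives the same grasp; the last joint's range is limited). The gripper opens to 93 mm and grips with 3 to 60 N. Pads are 15 mm wide; open, the fingers measure 128 mm over their backs; the gripper's body (75 mm by 188 mm) begins 65 mm behind the grasp point.
Start: joints at [63.805, 7.471, 85.268, -0, 87.261, -4.893], TCP at [0.218, 0.559, 0.219] pointing down, gripper open.
Joint ranges: [-169.43, 169.43], [-51.17, 129.36], [1.28, 143.12], [-76.62, 256.62], [0, 156.53], [-152.29, 152.29]. Speed limits (degrees/s): [136.94, 136.94, 159.86, 180, 180, 180].

### API

Orientations are given as [roll, pitch, yaw] about the fixed x, y, z axes, in that order (R = Rz(yaw) Ry(pitch) Rx(roll)).
In Python, from workcell import arm gives the robot as it stands.
- The arm moves only by the shell command python3 -m crank 'ROWS'. ROWS is JSON, a list that holds one entry, the list of rows, each a list of 7 numbers: the shift along the tool's x, y, z in cm, then the turn, a rotation vector about the tool's x, y, z in degrees, then the closure, from -1 (fully open) to 1 (shut), so that 0 is half open. In form: [[[x, y, z, rx, ry, rz, fingers], ...]]. A call has 1 to 5 rows; each row shifts and turns the pose as measured when the row begins, along the tool's axes as they then stand; what a row does not reach is not made up. A row lasts 1/8 s, in which the tool goes at most 62.5 mm and 10.7 degrees, less where a joint would pass 70% of its speed; a pose out of reach is approached as far as the arm can. A call with a gripper value outside its range is refused whole. The fingers move at their own pace and stop on an object; the grip force is fixed at half the most. Time passes only in rows, so rows that do not move let the fingers close. It gives the time, the measured TCP pose, the force and the opening at its end, in the units of the state.
- arm.sense(): the state, without advancing time (a new reading comes with each control period).
- arm.get_image(name): name is "scene" or "top" or "wrist"; returns a dict with "pixels" (480x640x3 uint8, red, green, blue), "camera_matrix" (3x3 intrinsics, pixels), "world_to_cam" (4x4, takes a point from world to camera coordinates). Camera axes: x right, y down, z forward; pixel columns grow to the right and rows downward; lengths in m; the calibration is good to about 2 mm. A picture is of the moment at which its call begins. There is no depth.
- arm.hand_in(): hands the job in, once; it reports no verdict.
The state is a dict: "time_s": time; "joint_pos": joint angles; "joint_vel": joint speeds; "effort": joint torques, N m; "tool_pos": TCP position; "tool_rot": TCP orientation; "contact_force": force on the tool from outside, world axes, zero at the start; "wrist_torque": the same for the moment, N m; "width": opening from 0.0 (shut) to 1.0 (fully open).
Only numpy, scipy, OpenCV 4.12 (cv2) and the standard library are available. Lean on these libraries where they do the work, as an engineer would, in place of code of your own. Each camera call takes 0.05 s, during which the arm holds its last target.

### The job

Put the yellow threaded ring over the green twist toy's upright post and screw it clockwise down the thread, about one to one and a half turns, until it meets the two beechwood rings and turning gets stiff. Stop there and let go: the thread must hold the beech rings firmly clamped, but never crush them down hard. Leave the white cup and the skewer where they are.

Things in the scene. Friction and masses are not known exactly. Their poses are not given: they have to be found in the camera images.
- nut: yellow plastic threaded ring, loose, about 60 g, standing flat on the shelf on one side of the toy (the cup is on the other). Twelve-sided outside, 44 mm across flats, 45.6 mm over corners, 30 mm tall, bore 30.4 mm. Origin: centre of its underside; z up along its axis. Flats face its own x axis and every 30 degrees from it; a black dot on the top marks +x.
- nut_lugs (a point): point on the yellow ring's axis, 8 mm above its underside, at the height of its lowest lugs. Its thread is six inward lugs of 3.6 mm diameter, reaching in to a radius of 10.7 mm: on its own +x and -x side at 8 and 26 mm above the underside, on +y and -y at 21.5 mm.
- toy: green acrylic twist toy, fixed to the shelf. Round foot 100 mm across, 16 mm high; upright post of 20 mm diameter up to 110 mm, then a cone to 12 mm across at 122 mm. Origin: centre of the foot's underside; z up along the post.
- post_tip (a point): centre of the post's flat top, 122 mm above the toy's origin, on the post's axis.
- thread_top (a point): point on the post's axis, 85 mm up, where the ribs of the thread end, one on the toy's own +x side, one on -x. Right-handed, two starts, 18 mm down per clockwise turn (seen from above); ribs 3.2 mm thick, 28 mm across over them, down to 56 mm. In any yaw a lowered yellow ring rests its lowest lugs on the ribs, underside 72 to 81 mm above the shelf; axial play 2 mm, radial 0.7 mm.
- beech_rings: two beechwood rings round the post, one on the other, 60 mm outside, 34 mm bore, 24 mm high together; they slide up and down but do not turn. Origin: centre of the lower one's underside. They sit on a spring (6 N per mm, 7 mm travel) whose seat is at a different height each time.
- rings_top (a point): centre of the beech rings' upper face, 56 to 64 mm above the shelf at the start. Firmly clamped: the released yellow ring presses on it with 4 to 22 N (0.7 to 3.7 mm of spring travel, some 60 degrees of turn once the play is used up). More than 30 N, even for a moment while pushing or turning, crushes. Turning torque: about 0.03 N m per newton of press while turning, 0.01 in a pause.
- cup: white ceramic cup, 76 mm across, 85 mm tall, loose; origin centre of its underside.
- skewer: stainless skewer, lying beyond the toy, about 260 mm long, 8 mm thick; origin near its middle, x along it.
There are look-alikes about, which are no part of the job. There is more than one size of the nut; the one meant has the size given above.

How it is judged:
By the outcome, as a careful person would: the job done as asked, in the order asked, and still so for the second after the job is handed in, with the robot touching nothing.
It also fails if it takes over 72 s, if anything falls off the work surface, if the arm or the gripper's body presses on something with over 40 N, if the wrist force passes 120 N, or if a joint passes its speed limit or range.

## Working session

There is one attempt and no reset: what is moved stays moved. The work goes in short steps, Python scripts to look and compute and a shell command to move; the robot and the scene stay as the last step left them, time stands still between calls to the robot, and variables do not carry over. Pictures are saved under pics/ and viewed, and the job is handed in when it is done.

```bash
ls; mkdir -p pics
python3 - <<'E'
from workcell import arm
import cv2
print(arm.sense())
for n in ["scene","top","wrist"]:
    d=arm.get_image(n); cv2.imwrite(f"pics/{n}0.png",d["pixels"][:,:,::-1]); print(n,d["camera_matrix"].tolist(),d["world_to_cam"].round(4).tolist())
E
```

```text
pics
{'time_s': 0.0, 'joint_pos': array([ 6.38030020e+01,  7.51426300e+00,  8.53294540e+01, -8.32056952e-04,
        8.72601397e+01, -4.89401609e+00]), 'joint_vel': array([-0.01222622, -0.01979016,  0.00812441,  0.0059383 ,  0.01543598,
       -0.00182765]), 'effort': array([ 1.74198076e-04, -5.59883881e+01, -4.91728556e+01,  7.68970465e-02,
        3.64109071e-02, -2.18745627e-04]), 'tool_pos': array([0.21772387, 0.55849856, 0.21759457]), 'tool_rot': array([-1.79991968e+02,  1.03548950e-01,  6.86970659e+01]), 'contact_force': array([0.99116026, 0.21392956, 0.06245969]), 'wrist_torque': array([ 0.00963764,  0.00803428, -0.031736  ]), 'width': 1.001353069121057}
scene [[584.1748408950835, 0.0, 322.3747621423246], [0.0, 584.1748408950835, 234.27138547089208], [0.0, 0.0, 1.0]] [[0.6023, 0.7979, -0.0219, -0.4029], [0.4224, -0.3418, -0.8395, -0.1671], [-0.6773, 0.4964, -0.5429, 1.4461], [0.0, 0.0, 0.0, 1.0]]
top [[554.073952715535, 0.0, 318.21753144748953], [0.0, 554.073952715535, 234.4559085537345], [0.0, 0.0, 1.0]] [[0.0078, -1.0, -0.0001, 0.0089], [-0.9856, -0.0077, -0.169, 0.6058], [0.169, 0.0014, -0.9856, 1.0281], [0.0, 0.0, 0.0, 1.0]]
wrist [[427.6966248545349, 0.0, 316.4491117158432], [0.0, 427.6966248545349, 243.42834465650222], [0.0, 0.0, 1.0]] [[0.3641, 0.9313, -0.0023, -0.5995], [0.899, -0.3508, 0.2623, -0.0295], [0.2435, -0.0975, -0.965, 0.3911], [0.0, 0.0, 0.0, 1.0]]
```

View pics/scene0.png

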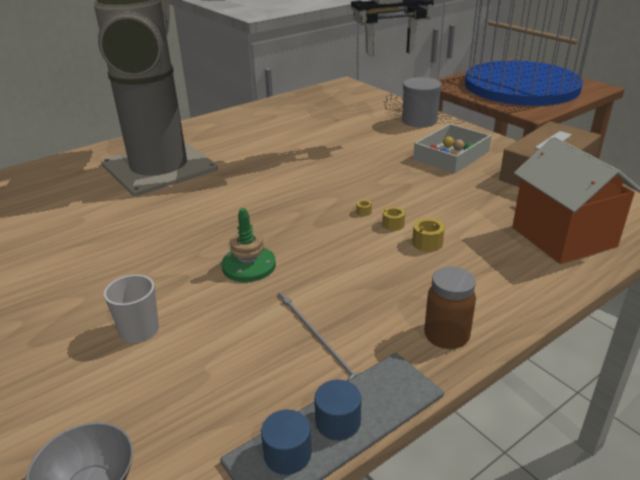

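View pics/top0.png

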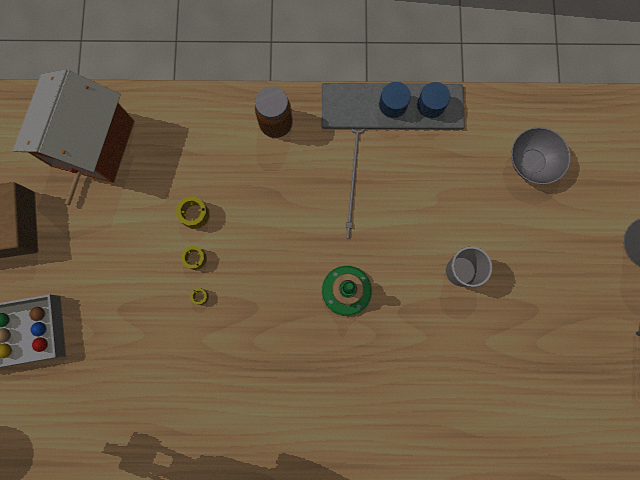

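View pics/wrist0.png

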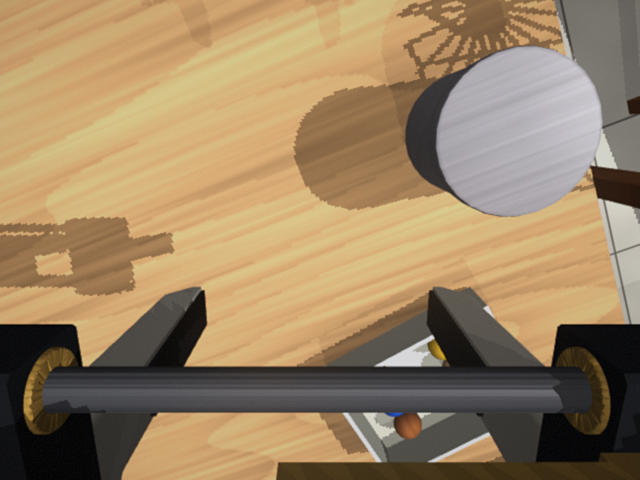

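```bash
cat > h.py <<'E'
import numpy as np, cv2
def P(d): return d["camera_matrix"]@d["world_to_cam"][:3]
def proj(d,X):
    X=np.atleast_2d(X); h=np.c_[X,np.ones(len(X))]@P(d).T; return h[:,:2]/h[:,2:]
def tri(d1,p1,d2,p2):
    X=cv2.triangulatePoints(P(d1),P(d2),np.float64(p1).reshape(2,1),np.float64(p2).reshape(2,1)).ravel(); return X[:3]/X[3]
def onz(d,p,z):
    W=d["world_to_cam"];R=W[:3,:3];c=-R.T@W[:3,3]
    v=R.T@np.linalg.inv(d["camera_matrix"])@[p[0],p[1],1]; return c+v*(z-c[2])/v[2]
def crop(d,x0,y0,x1,y1,s,name):
    im=d["pixels"][y0:y1,x0:x1,::-1]; cv2.imwrite(name,cv2.resize(im,None,fx=s,fy=s,interpolation=cv2.INTER_CUBIC))
E
python3 - <<'E'
from workcell import arm
from h import *
t=arm.get_image("top"); s=arm.get_image("scene")
for n,a,b in [("big",(192,212),(428,235)),("mid",(194,258),(394,218)),("small",(200,296),(364,207)),("tip",(348,287),(244,210))]:
    X=tri(t,a,s,b); print(n,X.round(4), proj(t,X).round(1),proj(s,X).round(1))
# yellow blobs
hsv=cv2.cvtColor(t["pixels"],cv2.COLOR_RGB2HSV)
m=cv2.inRange(hsv,(24,150,60),(34,255,255)); m[:, :150]=0
n,l,st,c=cv2.connectedComponentsWithStats(m)
for i in range(1,n):
    if st[i,4]>20: print(st[i],c[i].round(1), "width mm @z0.03",(st[i,2]/554*(1.0281-.0296+.1*.4)*1000).round(1))
crop(t,150,180,250,320,4,"pics/cnuts.png"); crop(t,300,230,400,330,6,"pics/ctoy.png"); crop(s,200,190,450,290,3,"pics/cs.png")
E
```

```text
big [0.6543 0.2679 0.0199] [[192.5 212.4]] [[428.6 234.8]]
mid [0.5625 0.2621 0.0165] [[193.7 257.8]] [[393.7 218.1]]
small [0.487  0.2471 0.0138] [[199.8 295.9]] [[363.8 207. ]]
tip [ 0.4989 -0.0406  0.1192] [[348. 287.]] [[243.9 210. ]]
[176 196  30  30 374] [190.5 210.7] width mm @z0.03 56.2
[181 246  23  23 231] [192.1 256.5] width mm @z0.03 43.1
[190 288  17  17 128] [198.5 295.7] width mm @z0.03 31.9
```

View pics/cnuts.png

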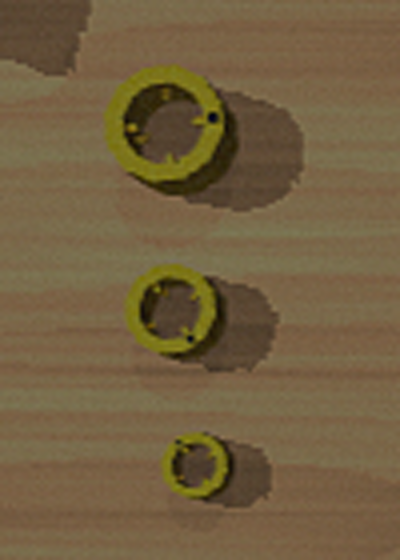

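View pics/ctoy.png

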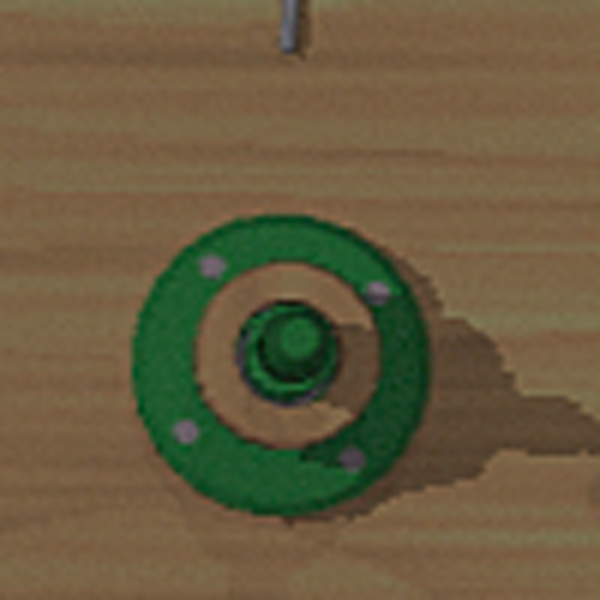

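View pics/cs.png

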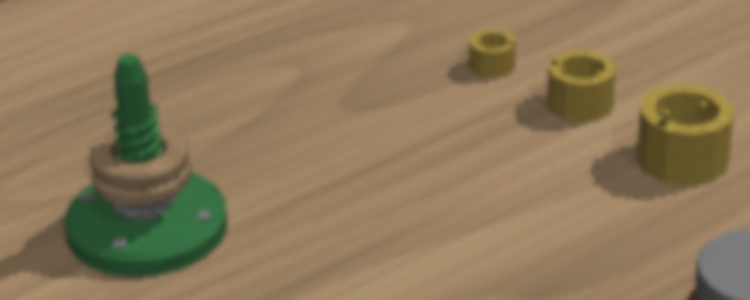

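```bash
cat >> h.py <<'E'
from scipy.spatial.transform import Rotation as Ro
def toolR(s): return Ro.from_euler("xyz",s["tool_rot"],degrees=True)
def plan(s,pos,yaw,n,grip,roll=180,pitch=0):
    """print n rows from the measured pose to target"""
    R0=toolR(s);R1=Ro.from_euler("xyz",[roll,pitch,yaw],degrees=True)
    dv=(R0.inv()*R1).as_rotvec(degrees=True)
    d=(np.array(pos)-s["tool_pos"])/n
    print("rot total",dv.round(2),"shift total",(d*n).round(4))
    for k in range(n):
        R=R0*Ro.from_rotvec(dv*k/n,degrees=True)
        print((R.inv().apply(d)*100).round(2).tolist()+(dv/n).round(2).tolist()+[grip])
def st(s):
    print("t",round(s["time_s"],3),"pos",s["tool_pos"].round(4),"rot",s["tool_rot"].round(2),"q",s["joint_pos"].round(1),"F",s["contact_force"].round(2),"T",s["wrist_torque"].round(3),"w",round(s["width"],3))
E
python3 - <<'E'
from workcell import arm
from h import *
s=arm.sense(); w=arm.get_image("wrist")
W=w["world_to_cam"];R=toolR(s).as_matrix()
T=np.eye(4);T[:3,:3]=R;T[:3,3]=s["tool_pos"]
C=np.linalg.inv(T)@np.linalg.inv(W); print("cam in tool",C.round(4).tolist())
print("TCP px",proj(w,s["tool_pos"]))
# optical axis to hit the nut at z=.03 for yaw 122 and tool z .22
for yaw,ob in [(122,(0.562,.262)),]:
    R1=Ro.from_euler("xyz",[180,0,yaw],degrees=True).as_matrix()
    c=R1@C[:3,3];v=R1@C[:3,2];print("tcp", np.array(ob)-(c+v*((.03-.22-c[2])/v[2]))[:2])
t=[.5,.3,.22]
plan(s,[.49,.34,.22],122,6,-1)
E
```

```text
cam in tool [[1.0, -0.0008, -0.0009, 0.0007], [0.001, 0.9649, 0.2624, -0.0735], [0.0006, -0.2624, 0.9649, -0.1661], [0.0, 0.0, 0.0, 1.0]]
TCP px [[315.22879395 308.47875221]]
tcp [0.54237888 0.24929994]
rot total [-3.00e-02  4.00e-02 -5.33e+01] shift total [ 0.2722 -0.2188  0.0019]
[-1.75, 5.55, -0.03, -0.0, 0.01, -8.88, -1]
[-2.59, 5.21, -0.03, -0.0, 0.01, -8.88, -1]
[-3.36, 4.75, -0.03, -0.0, 0.01, -8.88, -1]
[-4.05, 4.18, -0.03, -0.0, 0.01, -8.88, -1]
[-4.65, 3.5, -0.03, -0.0, 0.01, -8.88, -1]
[-5.13, 2.74, -0.03, -0.0, 0.01, -8.88, -1]
```

Run:
```python
from workcell import arm
from h import *
plan(arm.sense(),[.55,.256,.22],122,10,-1)
```

```text
rot total [-2.00e-02  3.00e-02 -5.33e+01] shift total [ 0.3321 -0.3029  0.0017]
[-1.62, 4.19, -0.02, -0.0, 0.0, -5.33, -1]
[-2.0, 4.03, -0.02, -0.0, 0.0, -5.33, -1]
[-2.36, 3.82, -0.02, -0.0, 0.0, -5.33, -1]
[-2.71, 3.59, -0.02, -0.0, 0.0, -5.33, -1]
[-3.03, 3.32, -0.02, -0.0, 0.0, -5.33, -1]
[-3.33, 3.02, -0.02, -0.0, 0.0, -5.33, -1]
[-3.59, 2.7, -0.02, -0.0, 0.0, -5.33, -1]
[-3.83, 2.36, -0.02, -0.0, 0.0, -5.33, -1]
[-4.03, 1.99, -0.02, -0.0, 0.0, -5.33, -1]
[-4.2, 1.61, -0.02, -0.0, 0.0, -5.33, -1]
```

```bash
python3 -m crank '[[[-1.6,4.2,0,0,0,-5.3,-1],[-2.0,4.0,0,0,0,-5.3,-1],[-2.4,3.8,0,0,0,-5.3,-1],[-2.7,3.6,0,0,0,-5.3,-1],[-3.0,3.3,0,0,0,-5.3,-1]]]'; python3 -m crank '[[[-3.3,3.0,0,0,0,-5.3,-1],[-3.6,2.7,0,0,0,-5.3,-1],[-3.8,2.4,0,0,0,-5.3,-1],[-4.0,2.0,0,0,0,-5.3,-1],[-4.2,1.6,0,0,0,-5.3,-1]]]'
python3 - <<'E'
from workcell import arm
from h import *
plan(arm.sense(),[.55,.256,.22],122,3,-1)
E
```

```text
time_s: 0.92
tool_pos: [0.386, 0.4063, 0.2178]
tool_rot: [-180.0, 0.0, 96.4]
contact_force: [0.3, 1.0, -0.1]
width: 0.998
time_s: 1.55
tool_pos: [0.5605, 0.254, 0.218]
tool_rot: [180.0, -0.0, 123.8]
contact_force: [0.6, 1.3, -1.0]
width: 1.0
rot total [ 0.03 -0.03  1.77] shift total [-0.0105  0.002   0.002 ]
[0.25, -0.25, -0.07, 0.01, -0.01, 0.59, -1]
[0.25, -0.26, -0.07, 0.01, -0.01, 0.59, -1]
[0.25, -0.26, -0.07, 0.01, -0.01, 0.59, -1]
```

Run:
```python
from workcell import arm
from h import *
st(arm.sense())
w=arm.get_image("wrist");cv2.imwrite("pics/w1.png",w["pixels"][:,:,::-1])
```

```text
t 1.55 pos [0.5605 0.254  0.218 ] rot [ 1.7997e+02 -3.0000e-02  1.2377e+02] q [  19.6    9.8   82.7    0.    87.4 -104.2] F [ 0.58  1.3  -1.03] T [ 0.101  0.009 -0.016] w 1.0
```

View pics/w1.png

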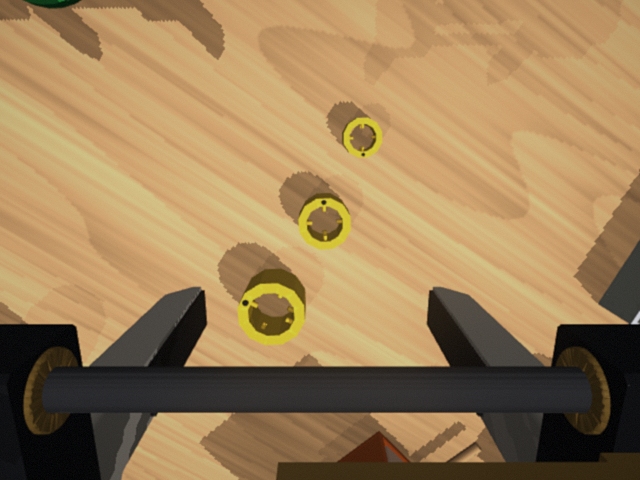

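```bash
cat >> h.py <<'E'
from scipy.optimize import least_squares
def yface(d,box,vmin,show=None):
    x0,y0,x1,y1=box
    hsv=cv2.cvtColor(d["pixels"],cv2.COLOR_RGB2HSV)[y0:y1,x0:x1]
    m=cv2.inRange(hsv,(22,120,vmin),(36,255,255))
    cs,_=cv2.findContours(m,cv2.RETR_EXTERNAL,cv2.CHAIN_APPROX_NONE)
    c=max(cs,key=lambda c:cv2.contourArea(cv2.convexHull(c)))
    if show: cv2.imwrite(show,cv2.resize(m,None,fx=4,fy=4))
    return cv2.convexHull(c)[:,0].astype(float)+[x0,y0]
def circ(d,pts,z):
    q=np.array([onz(d,p,z)[:2] for p in pts])
    r=least_squares(lambda a:np.hypot(*(q-a[:2]).T)-a[2],[*q.mean(0),.022],loss="soft_l1",f_scale=.0005)
    return r.x, np.abs(r.fun).mean()
E
python3 - <<'E'
from workcell import arm
from h import *
w=arm.get_image("wrist")
hsv=cv2.cvtColor(w["pixels"],cv2.COLOR_RGB2HSV)
print(hsv[245,325],hsv[222,348], hsv[193,318],hsv[305,243],hsv[275,285])
for n,b in [("mid",(285,180,365,260)),("big",(225,260,315,355)),("small",(335,110,390,165))]:
    p=yface(w,b,170,f"pics/m_{n}.png")
    for z in (.02,.03,.04): print(n,z,circ(w,p,z))
t=arm.get_image("top")
p=yface(t,(170,235,220,280),100,"pics/m_t.png")
for z in (.0,.03): print("top",z,circ(t,p,z))
dot=onz(w,(324,203),.03); c=circ(w,yface(w,(285,180,365,260),170),.03)[0]
print("dot ang",np.degrees(np.arctan2(*(dot[:2]-c[:2])[::-1])), np.hypot(*(dot[:2]-c[:2])))
crop(w,285,180,365,260,7,"pics/cmid.png")
E
```

```text
[ 27 190 212] [ 21 198 129] [ 15 126 127] [ 18 108 212] [ 21 184  94]
mid 0.02 (array([0.56340558, 0.26555269, 0.02320096]), np.float64(0.00015698639726947417))
mid 0.03 (array([0.56174039, 0.26402758, 0.02256326]), np.float64(0.00015266737963195415))
mid 0.04 (array([0.56007521, 0.26250248, 0.02192556]), np.float64(0.00014834810097127097))
big 0.02 (array([0.66180698, 0.27234016, 0.03121528]), np.float64(0.0002504024198905333))
big 0.03 (array([0.65743759, 0.27062854, 0.03035722]), np.float64(0.0002435513412820929))
big 0.04 (array([0.65306819, 0.26891692, 0.02949916]), np.float64(0.0002366986729759484))
small 0.02 (array([0.48508614, 0.25078243, 0.01623018]), np.float64(0.00018553861478736843))
small 0.03 (array([0.48557351, 0.24966396, 0.01578373]), np.float64(0.00018059098190187307))
small 0.04 (array([0.48606091, 0.24854546, 0.01533729]), np.float64(0.00017563206683640534))
top 0.0 (array([0.56708331, 0.26954759, 0.02300412]), np.float64(0.000219854825235849))
top 0.03 (array([0.56321687, 0.26262446, 0.0223854 ]), np.float64(0.00021404358957515754))
dot ang -125.88317953639229 0.018679513683257144
```

View pics/cmid.png

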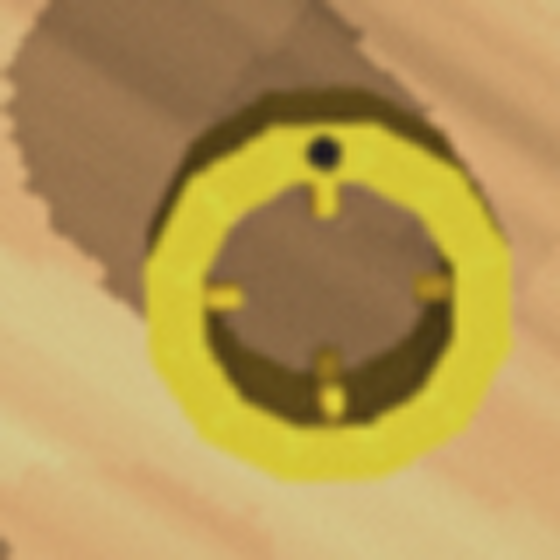

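Run:
```python
from workcell import arm
from h import *
w=arm.get_image("wrist");s=arm.sense();t=arm.get_image("top")
g=cv2.cvtColor(w["pixels"],cv2.COLOR_RGB2GRAY)[195:210,322:342]
m=(g<90); ys,xs=np.nonzero(m); wt=(255-g[m]).astype(float); p=(np.average(xs,weights=wt)+322,np.average(ys,weights=wt)+195); print(p,m.sum())
dot=onz(w,p,.03); c=circ(w,yface(w,(285,180,365,260),170),.03)[0]
a=np.degrees(np.arctan2(*(dot[:2]-c[:2])[::-1]));print("dot ang",a, np.hypot(*(dot[:2]-c[:2])))
# height of the dot from two views
print(tri(w,p,t,(197.4,264.8)))
st(s); plan(s,[.5622,.2635,.06],a-90+360,4,-0.3)
```

```text
(np.float64(330.0698590381426), np.float64(198.27819237147597)) 78
dot ang -156.71012670788613 0.022741298402376875
[ 0.54929159  0.25982682 -0.01019213]
t 1.75 pos [0.5597 0.2544 0.2176] rot [-1.7999e+02 -5.0000e-02  1.2345e+02] q [  19.6    9.8   82.8    0.    87.4 -103.8] F [-0.23  0.46 -0.07] T [0.058 0.025 0.034] w 0.999
rot total [-0.02 -0.05 10.16] shift total [ 0.0025  0.0091 -0.1576]
[0.15, 0.18, 3.94, -0.0, -0.01, 2.54, -0.3]
[0.16, 0.17, 3.94, -0.0, -0.01, 2.54, -0.3]
[0.17, 0.16, 3.94, -0.0, -0.01, 2.54, -0.3]
[0.18, 0.15, 3.94, -0.0, -0.01, 2.54, -0.3]
```

Run:
```python
from workcell import arm
from h import *
w=arm.get_image("wrist");s=arm.sense()
b=(285,180,365,260)
pf=yface(w,b,170);c=circ(w,pf,.03)[0];pc=proj(w,[c[0],c[1],.03])[0];print(pc,c)
x0,y0=int(pc[0])-14,int(pc[1])-28
g=cv2.cvtColor(w["pixels"],cv2.COLOR_RGB2GRAY)[y0:y0+18,x0:x0+28]
m=(g<60); ys,xs=np.nonzero(m); p=(xs.mean()+x0,ys.mean()+y0); print(p,m.sum())
dot=onz(w,p,.03)
a=np.degrees(np.arctan2(*(dot[:2]-c[:2])[::-1]));print("dot ang",a, np.hypot(*(dot[:2]-c[:2])))
st(s); plan(s,[.5622,.2635,.06],a-90+360,4,-0.3)
```

```text
[322.13725762 224.82850451] [0.56182551 0.26406329 0.02248248]
(np.float64(321.0), np.float64(202.5)) 8
dot ang -143.49372720306278 0.019137550950330956
t 1.85 pos [0.5589 0.2557 0.2179] rot [ 1.8000e+02 -5.0000e-02  1.2358e+02] q [ 1.980e+01  9.700e+00  8.290e+01  1.000e-01  8.740e+01 -1.038e+02] F [ 0.42  0.59 -0.16] T [ 0.054  0.024 -0.082] w 0.999
rot total [ 0.   -0.05 -2.93] shift total [ 0.0033  0.0078 -0.1579]
[0.11, 0.18, 3.95, 0.0, -0.01, -0.73, -0.3]
[0.11, 0.18, 3.95, 0.0, -0.01, -0.73, -0.3]
[0.11, 0.18, 3.95, 0.0, -0.01, -0.73, -0.3]
[0.11, 0.18, 3.95, 0.0, -0.01, -0.73, -0.3]
```

```bash
python3 -m crank '[[[0.1,0.2,3.5,0,0,-0.7,-0.4],[0.1,0.2,3.5,0,0,-0.7,-0.4],[0.1,0.2,3.5,0,0,-0.7,-0.4],[0.1,0.2,3.5,0,0,-0.7,-0.4],[0,0,0,0,0,0,-0.4]]]';  python3 - <<'E'
from workcell import arm
from h import *
s=arm.sense();st(s)
w=arm.get_image("wrist");cv2.imwrite("pics/w2.png",w["pixels"][:,:,::-1])
plan(s,[.562,.2637,.008],126.5,3,-.4)
E
```

```text
time_s: 2.48
tool_pos: [0.5597, 0.2705, 0.0767]
tool_rot: [179.8, -0.1, 126.8]
contact_force: [-0.4, -0.5, -0.4]
width: 0.703
t 2.475 pos [0.5597 0.2705 0.0767] rot [ 1.7978e+02 -6.0000e-02  1.2680e+02] q [ 2.100e+01  1.660e+01  9.000e+01  1.000e-01  7.320e+01 -1.058e+02] F [-0.39 -0.54 -0.43] T [0.089 0.072 0.022] w 0.703
rot total [ 0.22 -0.06  0.3 ] shift total [ 0.0023 -0.0068 -0.0687]
[-0.23, -0.08, 2.29, 0.07, -0.02, 0.1, -0.4]
[-0.23, -0.08, 2.29, 0.07, -0.02, 0.1, -0.4]
[-0.23, -0.08, 2.29, 0.07, -0.02, 0.1, -0.4]
```

View pics/w2.png

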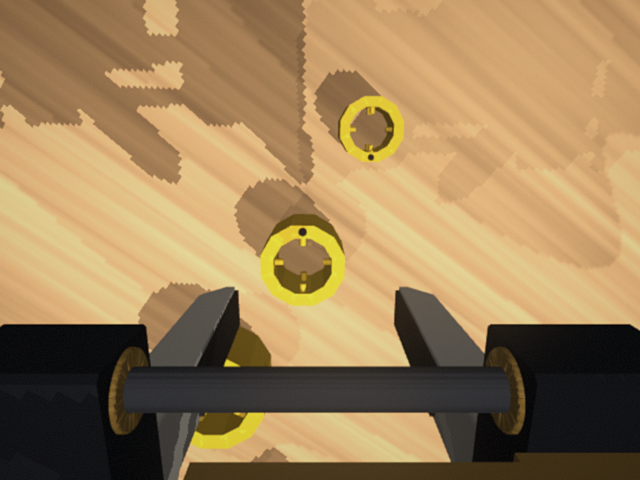

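Run:
```python
from workcell import arm
from h import *
w=arm.get_image("wrist");s=arm.sense()
b=(250,205,355,315)
pf=yface(w,b,170);
for z in (.028,.03,.032): print(z,circ(w,pf,z))
c=circ(w,pf,.03)[0]
x0,y0=290,222
g=cv2.cvtColor(w["pixels"],cv2.COLOR_RGB2GRAY)[y0:y0+18,x0:x0+26]
m=(g<60); ys,xs=np.nonzero(m); p=(xs.mean()+x0,ys.mean()+y0); print(p,m.sum())
dot=onz(w,p,.03)
a=np.degrees(np.arctan2(*(dot[:2]-c[:2])[::-1]));print("dot ang",a, np.hypot(*(dot[:2]-c[:2])))
st(s); plan(s,[*c[:2],.045],a+270,2,-0.4)
```

```text
0.028 (array([0.5623988, 0.2643818, 0.0227965]), np.float64(0.00018614264696561114))
0.03 (array([0.56183702, 0.26404086, 0.02258607]), np.float64(0.0001844277087531456))
0.032 (array([0.56127524, 0.26369992, 0.02237565]), np.float64(0.00018271268913706013))
(np.float64(303.2647058823529), np.float64(227.23529411764707)) 34
dot ang -143.49559174009062 0.018876503299210527
t 2.575 pos [0.5627 0.2712 0.081 ] rot [1.7942e+02 5.0000e-02 1.2677e+02] q [ 2.100e+01  1.640e+01  8.980e+01  1.000e-01  7.320e+01 -1.058e+02] F [ 0.51 -0.07  0.37] T [ 0.067 -0.008  0.035] w 0.701
rot total [0.58 0.05 0.27] shift total [-0.0008 -0.0071 -0.036 ]
[-0.26, -0.27, 1.8, 0.29, 0.02, 0.13, -0.4]
[-0.26, -0.26, 1.8, 0.29, 0.02, 0.13, -0.4]
```

```bash
python3 -m crank '[[[-0.3,-0.3,1.6,0.3,0,0,-0.4],[-0.3,-0.2,1.6,0.3,0,0,-0.4],[0,0,0,0,0,0,-0.4]]]';  python3 - <<'E'
from workcell import arm
from h import *
s=arm.sense();st(s)
plan(s,[.562,.264,.008],126.5,2,-.4)
E
```

```text
time_s: 2.95
tool_pos: [0.5648, 0.2642, 0.0513]
tool_rot: [179.7, 0.2, 126.8]
contact_force: [-0.5, 0.3, 1.4]
width: 0.699
t 2.95 pos [0.5648 0.2642 0.0513] rot [1.7971e+02 1.6000e-01 1.2677e+02] q [ 2.040e+01  1.840e+01  9.070e+01 -1.000e-01  7.050e+01 -1.063e+02] F [-0.5   0.27  1.36] T [ 0.054  0.066 -0.001] w 0.699
rot total [0.29 0.16 0.27] shift total [-0.0028 -0.0002 -0.0433]
[0.08, -0.13, 2.16, 0.15, 0.08, 0.13, -0.4]
[0.08, -0.12, 2.16, 0.15, 0.08, 0.13, -0.4]
```

```bash
python3 -m crank '[[[0.1,-0.1,1.5,0,0,0,-0.4],[0.1,-0.1,1.3,0,0,0,-0.4],[0,0,1.0,0,0,0,-0.4],[0,0,0,0,0,0,-0.4],[0,0,0,0,0,0,-0.4]]]';  python3 - <<'E'
from workcell import arm
from h import *
s=arm.sense();st(s)
w=arm.get_image("wrist");cv2.imwrite("pics/w3.png",w["pixels"][:,:,::-1])
plan(s,[.562,.264,.008],126.5,1,-.4)
E
```

```text
time_s: 3.58
tool_pos: [0.5621, 0.2644, 0.0104]
tool_rot: [179.7, 0.1, 126.7]
contact_force: [-0.4, 0.7, 0.0]
width: 0.697
t 3.575 pos [0.5621 0.2644 0.0104] rot [1.7973e+02 1.5000e-01 1.2673e+02] q [ 2.050e+01  2.110e+01  9.210e+01 -1.000e-01  6.650e+01 -1.062e+02] F [-0.42  0.67  0.01] T [ 0.098  0.02  -0.037] w 0.697
rot total [0.27 0.15 0.23] shift total [-0.0001 -0.0004 -0.0024]
[-0.03, -0.04, 0.24, 0.27, 0.15, 0.23, -0.4]
```

View pics/w3.png

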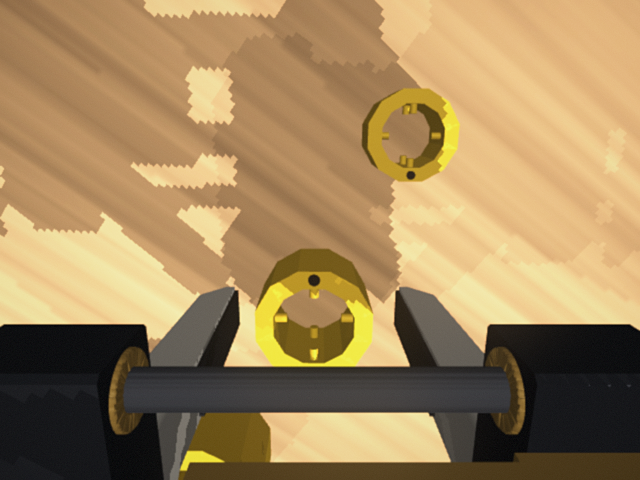

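```bash
python3 -m crank '[[[0,0,0.2,0.3,0.1,0.2,-0.4],[0,0,0,0,0,0,1],[0,0,0,0,0,0,1],[0,0,0,0,0,0,1],[0,0,0,0,0,0,1]]]';  python3 - <<'E'
from workcell import arm
from h import *
s=arm.sense();st(s)
w=arm.get_image("wrist");cv2.imwrite("pics/w4.png",w["pixels"][:,:,::-1])
E
```

```text
time_s: 4.25
tool_pos: [0.563, 0.2648, 0.0096]
tool_rot: [179.9, 0.1, 126.5]
contact_force: [0.3, -0.7, -0.4]
width: 0.466
t 4.25 pos [0.563  0.2648 0.0096] rot [1.7993e+02 7.0000e-02 1.2652e+02] q [ 2.05e+01  2.15e+01  9.17e+01 -1.00e-01  6.67e+01 -1.06e+02] F [ 0.33 -0.7  -0.39] T [ 0.107 -0.024  0.031] w 0.466
```

View pics/w4.png

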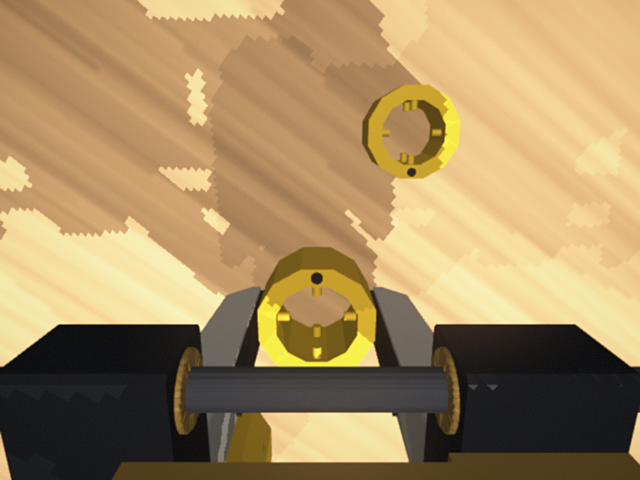

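```bash
python3 -m crank '[[[0,0,0,0,0,0,1],[0,0,-2,0,0,0,1],[0,0,-6,0,0,0,1],[0,0,-6,0,0,0,1],[0,0,-5,0,0,0,1]]]';  python3 - <<'E'
from workcell import arm
from h import *
s=arm.sense();st(s)
plan(s,[.58,.04,.21],126.5,5,1)
E
```

```text
time_s: 4.92
tool_pos: [0.5594, 0.2636, 0.2031]
tool_rot: [-179.6, -0.1, 126.5]
contact_force: [0.9, 0.4, -0.3]
width: 0.472
t 4.925 pos [0.5594 0.2636 0.2031] rot [-1.7957e+02 -7.0000e-02  1.2652e+02] q [  20.5   11.1   82.8   -0.    86.5 -106. ] F [ 0.94  0.43 -0.35] T [0.063 0.032 0.008] w 0.472
rot total [-0.43 -0.07  0.02] shift total [ 0.0206 -0.2236  0.0069]
[-3.84, -2.33, -0.13, -0.09, -0.01, 0.0, 1]
[-3.84, -2.33, -0.13, -0.09, -0.01, 0.0, 1]
[-3.84, -2.33, -0.13, -0.09, -0.01, 0.0, 1]
[-3.84, -2.33, -0.13, -0.09, -0.01, 0.0, 1]
[-3.84, -2.33, -0.14, -0.09, -0.01, 0.0, 1]
```

```bash
python3 -m crank '[[[-3.8,-2.3,0,0,0,0,1],[-3.8,-2.3,0,0,0,0,1],[-3.8,-2.3,0,0,0,0,1],[-3.8,-2.3,0,0,0,0,1],[-3.5,-2.1,0,0,0,0,1]]]'; python3 -m crank '[[[0,0,0,0,0,0,1]]]' >/dev/null
python3 - <<'E'
from workcell import arm
from h import *
s=arm.sense();st(s)
w=arm.get_image("wrist");cv2.imwrite("pics/w5.png",w["pixels"][:,:,::-1])
E
```

```text
time_s: 5.55
tool_pos: [0.5851, 0.0446, 0.2212]
tool_rot: [179.2, 0.4, 126.9]
contact_force: [0.5, -0.4, -0.2]
width: 0.47
t 5.675 pos [0.5854 0.0418 0.223 ] rot [179.18   0.54 126.66] q [-1.000e+00  4.300e+00  8.820e+01  1.000e-01  8.650e+01 -1.276e+02] F [ 0.18  0.82 -0.61] T [0.067 0.091 0.005] w 0.47
```

View pics/w5.png

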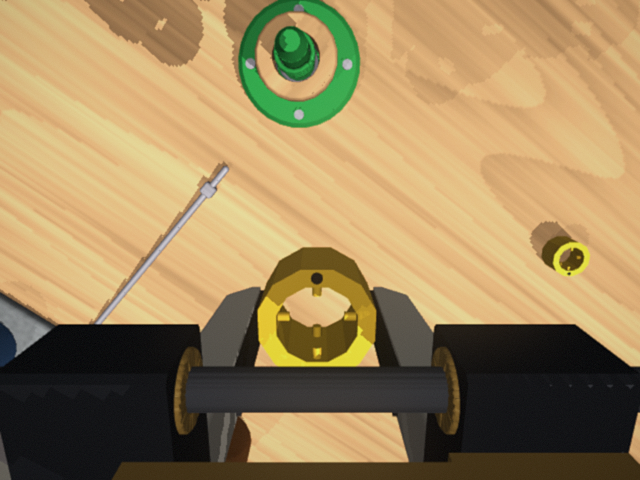

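Run:
```python
from workcell import arm
from h import *
w=arm.get_image("wrist");t=arm.get_image("top");sc=arm.get_image("scene")
crop(w,225,0,375,140,5,"pics/cp.png"); crop(t,300,230,400,330,8,"pics/ctoy2.png");crop(sc,200,190,300,290,8,"pics/cs2.png")
```

```text
(no output)
```

View pics/cp.png

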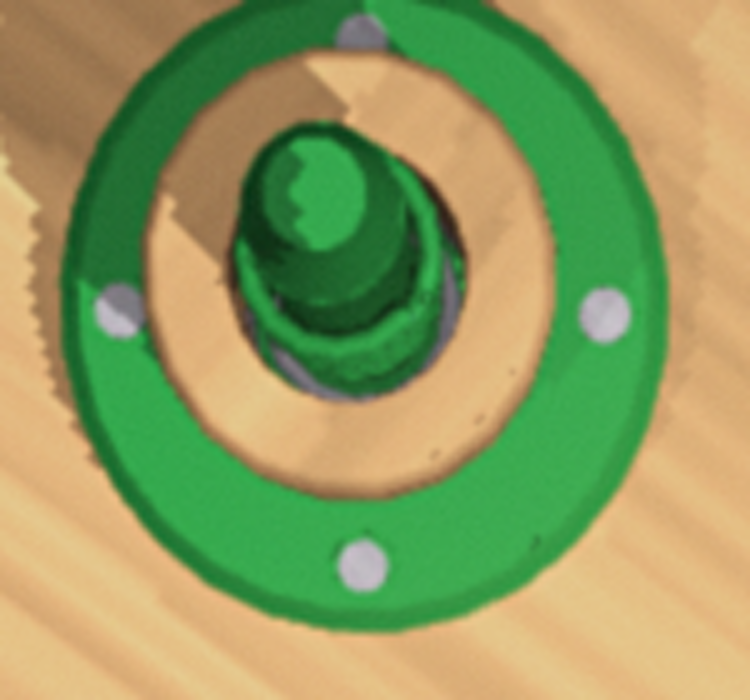

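View pics/ctoy2.png

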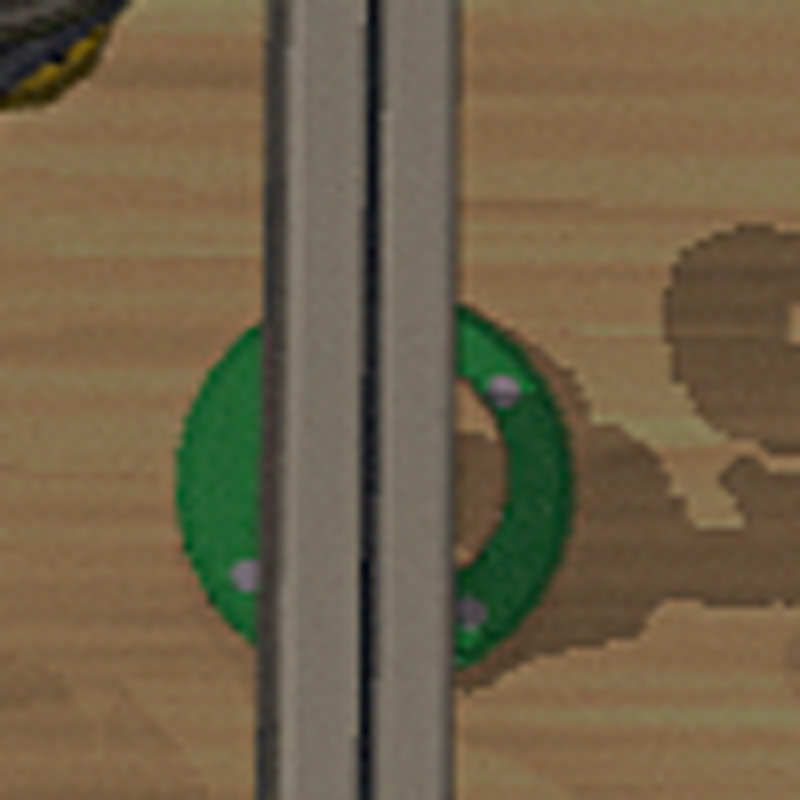

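View pics/cs2.png

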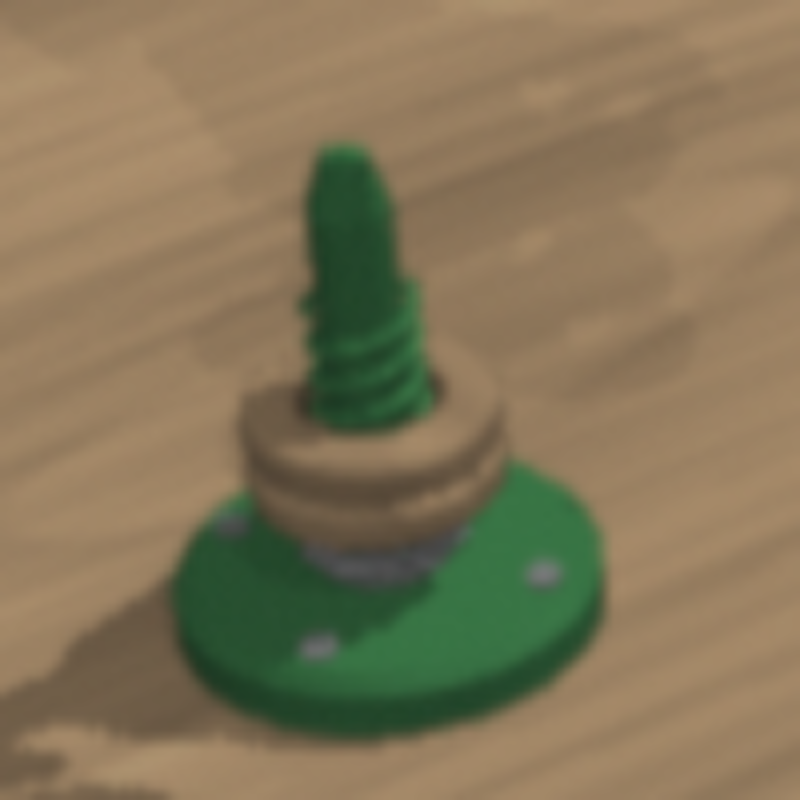

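Run:
```python
from workcell import arm
from h import *
w=arm.get_image("wrist");sc=arm.get_image("scene");s=arm.sense();st(s)
crop(w,225,0,375,140,5,"pics/cp2.png")
cp=lambda x,y:(x/5+225-.4,y/5-.4)
q=np.array([onz(w,cp(*p),.0165)[:2] for p in [(120,312),(604,314),(362,35),(362,566)]])
print(q.round(4).tolist(),q.mean(0), (q[0]+q[1])/2,(q[2]+q[3])/2, np.hypot(*(q-q.mean(0)).T))
tip=cp(315,193); print("tip@.122",onz(w,tip,.122))
ts=(343/8+200-.4,150/8+190-.4); print("tri",tri(w,tip,sc,ts))
# beech rings outer ellipse: solve height for r=30
pts=[cp(*p) for p in [(145,260),(555,260),(362,48),(350,498),(190,400),(520,400),(520,150)]]
for z in (.054,.058,.062,.066): print(z,circ(w,pts,z))
```

```text
t 5.975 pos [0.5849 0.0458 0.2214] rot [179.22   0.44 126.96] q [-6.000e-01  4.500e+00  8.820e+01  1.000e-01  8.650e+01 -1.276e+02] F [ 0.63  0.3  -0.76] T [ 0.066  0.034 -0.027] w 0.471
[[0.522, -0.0708], [0.4756, -0.0083], [0.4664, -0.0632], [0.5302, -0.0166]] [ 0.4985318  -0.03976016] [ 0.49878443 -0.03959167] [ 0.49827918 -0.03992864] [0.03893711 0.03890651 0.03982159 0.03921483]
tip@.122 [ 0.49890137 -0.03938834  0.122     ]
tri [ 0.49786122 -0.04115832  0.12212783]
0.054 (array([ 0.49846133, -0.0394167 ,  0.02954923]), np.float64(0.00025446944772844384))
0.058 (array([ 0.49876549, -0.03891605,  0.02919406]), np.float64(0.00025169931841762417))
0.062 (array([ 0.49906966, -0.03841542,  0.02883889]), np.float64(0.00024892440614914565))
0.066 (array([ 0.49937383, -0.03791479,  0.02848373]), np.float64(0.0002461445564800646))
```

View pics/cp2.png

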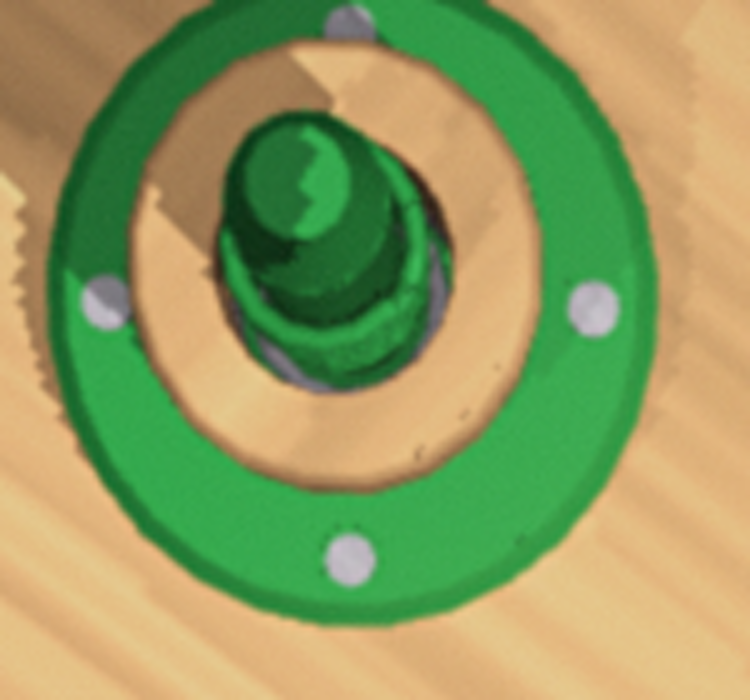

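```bash
cat >> h.py <<'E'
import pickle
def snap(arm,name,tag):
    d=arm.get_image(name); pickle.dump(d,open(f"pics/{tag}.pkl","wb")); cv2.imwrite(f"pics/{tag}.png",d["pixels"][:,:,::-1]); return d
def load(tag): return pickle.load(open(f"pics/{tag}.pkl","rb"))
E
python3 -m crank '[[[0,0,0,0,0,0,1],[0,0,0,0,0,0,1],[0,0,0,0,0,0,1]]]'
python3 - <<'E'
from workcell import arm
from h import *
st(arm.sense());w=snap(arm,"wrist","w6");st(arm.sense());sc=snap(arm,"scene","s6");st(arm.sense())
crop(w,225,0,375,140,5,"pics/cp3.png")
E
```

```text
time_s: 6.35
tool_pos: [0.5846, 0.0478, 0.2211]
tool_rot: [179.3, 0.4, 127.1]
contact_force: [-0.0, 0.1, -0.4]
width: 0.471
t 6.35 pos [0.5846 0.0478 0.2211] rot [179.25   0.4  127.12] q [-4.000e-01  4.500e+00  8.820e+01  1.000e-01  8.650e+01 -1.276e+02] F [-0.01  0.12 -0.36] T [0.055 0.066 0.017] w 0.471
t 6.4 pos [0.5846 0.0477 0.2211] rot [179.25   0.4  127.11] q [-4.000e-01  4.500e+00  8.820e+01  1.000e-01  8.650e+01 -1.276e+02] F [-0.58  0.79 -1.17] T [ 0.03  -0.007 -0.033] w 0.469
t 6.45 pos [0.5846 0.0476 0.2211] rot [179.25   0.41 127.1 ] q [-4.000e-01  4.500e+00  8.820e+01  1.000e-01  8.650e+01 -1.276e+02] F [0.9  0.19 0.19] T [0.07  0.054 0.017] w 0.468
```

View pics/cp3.png

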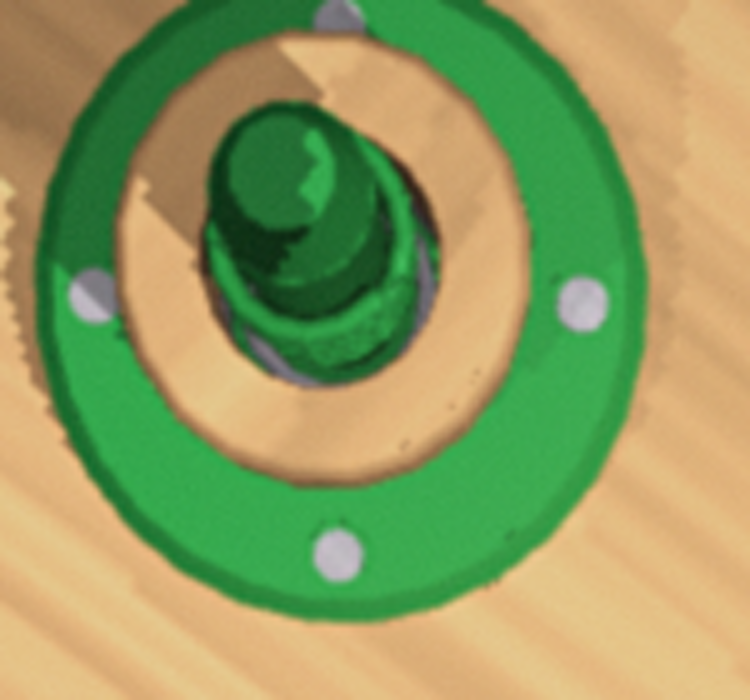

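Run:
```python
from h import *
w=load("w6");sc=load("s6")
cp=lambda x,y:((x+.5)/5+225-.5,(y+.5)/5-.5)
q=np.array([onz(w,cp(*p),.0165)[:2] for p in [(92,296),(583,303),(340,14),(337,554)]])
print(q.mean(0), (q[0]+q[1])/2,(q[2]+q[3])/2, np.hypot(*(q-q.mean(0)).T))
tip=cp(281,173); print("tip@.122",onz(w,tip,.122))
ts=((343.5)/8+200-.5,(150.5)/8+190-.5); print("tri",tri(w,tip,sc,ts))
pts=[cp(*p) for p in [(117,245),(530,250),(325,31),(330,488),(160,392),(500,385),(500,145)]]
for z in (.054,.058,.062,.066): print(z,circ(w,pts,z))
# nut in hand: centre of top face in px -> expected relative to TCP
crop(w,240,240,400,380,5,"pics/cn.png")
```

```text
[ 0.49859838 -0.04219341] [ 0.49905644 -0.04195976] [ 0.49814033 -0.04242705] [0.03942792 0.0392629  0.04047461 0.03945832]
tip@.122 [ 0.49925457 -0.04168913  0.122     ]
tri [ 0.4988077  -0.04240625  0.12315666]
0.054 (array([ 0.49909662, -0.04143584,  0.02982157]), np.float64(0.0002379424260841629))
0.058 (array([ 0.49939277, -0.04088733,  0.02946286]), np.float64(0.00023517170165673895))
0.062 (array([ 0.49968892, -0.0403388 ,  0.02910415]), np.float64(0.0002323982163209911))
0.066 (array([ 0.49998508, -0.03979026,  0.02874543]), np.float64(0.00022962225944684025))
```

View pics/cn.png

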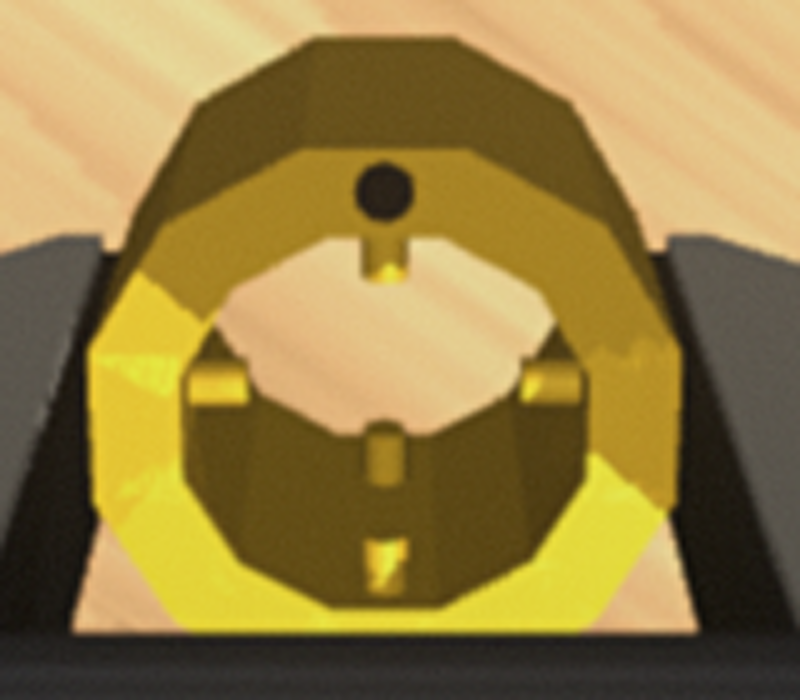

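Run:
```python
from h import *
w=load("w6")
cp=lambda x,y:((x+.5)/5+240-.5,(y+.5)/5+240-.5)
pos=np.array([.5846,.0478,.2211]);R=Ro.from_euler("xyz",[179.25,.4,127.12],degrees=True)
# (radius, dirx,diry, px comp, value)
obs=[(22,-1,0,0,88),(22,1,0,0,682),(22,0,-1,1,148),(15.2,-1,0,0,183),(15.2,1,0,0,590),(15.2,0,-1,1,237),(15.2,0,1,1,607)]
def f(a):
    r=[]
    for rad,dx,dy,k,v in obs:
        t=np.array([a[0]+rad*dx,a[1]+rad*dy,a[2]])/1000
        p=proj(w,pos+R.apply(t))[0]; r.append(p[k]-cp(v,v)[k])
    return r
x=least_squares(f,[0,0,-22]).x; print("nut top centre in tool mm",x, np.round(f(x),1))
# dark point check
print(proj(w,pos+R.apply(np.array([x[0],x[1]-18.7,x[2]])/1000)), cp(385,192))
c=pos+R.apply(np.array([x[0],x[1],x[2]+30])/1000);print("underside",c)
```

```text
nut top centre in tool mm [  0.8932114   -1.55572474 -20.31989209] [ 0.5 -0.2 -0.2 -0.2 -0.1 -0.2  0.4]
[[316.70961986 277.67713613]] (316.6, 278.0)
underside [0.58296248 0.0475959  0.21139436]
```

Run:
```python
from workcell import arm
from h import *
s=arm.sense();st(s)
plan(s,[.5007,-.0413,.165],142,4,1)
```

```text
t 6.45 pos [0.5846 0.0476 0.2211] rot [179.25   0.41 127.1 ] q [-4.000e-01  4.500e+00  8.820e+01  1.000e-01  8.650e+01 -1.276e+02] F [0.9  0.19 0.19] T [0.07  0.054 0.017] w 0.468
rot total [  0.69   0.5  -14.89] shift total [-0.0839 -0.0889 -0.0561]
[-0.5, -3.03, 1.37, 0.17, 0.13, -3.72, 1]
[-0.3, -3.05, 1.38, 0.17, 0.13, -3.72, 1]
[-0.11, -3.06, 1.38, 0.17, 0.13, -3.72, 1]
[0.09, -3.06, 1.39, 0.17, 0.13, -3.72, 1]
```

```bash
python3 -m crank '[[[-0.5,-3.0,1.0,0.2,0.1,-3.7,1],[-0.3,-3.0,1.0,0.2,0.1,-3.7,1],[-0.1,-3.0,1.0,0.2,0.1,-3.7,1],[0,-2.4,1.0,0.2,0.1,-3,1],[0,0,0,0,0,0,1]]]';python3 - <<'E'
from workcell import arm
from h import *
s=arm.sense();st(s)
plan(s,[.5007,-.0413,.16],142,2,1)
E
```

```text
time_s: 7.08
tool_pos: [0.5051, -0.0382, 0.1793]
tool_rot: [-179.9, 0.1, 141.7]
contact_force: [-0.6, 1.3, -0.9]
width: 0.47
t 7.075 pos [ 0.5051 -0.0382  0.1793] rot [-1.7990e+02  1.2000e-01  1.4166e+02] q [-1.000e+01 -5.900e+00  1.029e+02 -1.000e-01  8.300e+01 -1.517e+02] F [-0.57  1.34 -0.92] T [0.07  0.041 0.026] w 0.47
rot total [-0.1   0.12 -0.34] shift total [-0.0044 -0.0031 -0.0193]
[0.08, -0.25, 0.97, -0.05, 0.06, -0.17, 1]
[0.08, -0.25, 0.97, -0.05, 0.06, -0.17, 1]
```

```bash
python3 -m crank '[[[0.1,-0.25,0.8,0,0,2,1],[0.1,-0.2,0.8,0,0,2,1],[0,0,0,0,0,0,1],[0,0,0,0,0,0,1]]]';python3 - <<'E'
from workcell import arm
from h import *
s=arm.sense();st(s)
w=snap(arm,"wrist","w7");snap(arm,"scene","s7")
R=toolR(s)
for z in (-.0203,.0097): print("nut axis", (s["tool_pos"]+R.apply([.0009,-.0016,z])).round(4))
E
```

```text
time_s: 7.58
tool_pos: [0.5021, -0.0392, 0.1632]
tool_rot: [-180.0, 0.2, 137.3]
contact_force: [-0.5, -0.3, 0.4]
width: 0.475
t 7.575 pos [ 0.5021 -0.0392  0.1632] rot [-180.      0.19  137.3 ] q [-1.020e+01 -5.900e+00  1.046e+02 -1.000e-01  8.110e+01 -1.475e+02] F [-0.46 -0.28  0.35] T [0.114 0.058 0.014] w 0.475
nut axis [ 0.5003 -0.0397  0.1835]
nut axis [ 0.5004 -0.0398  0.1535]
```

View pics/w7.png

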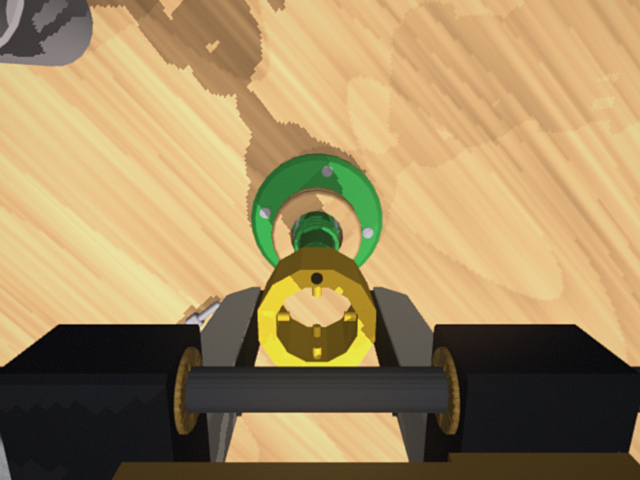

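View pics/s7.png

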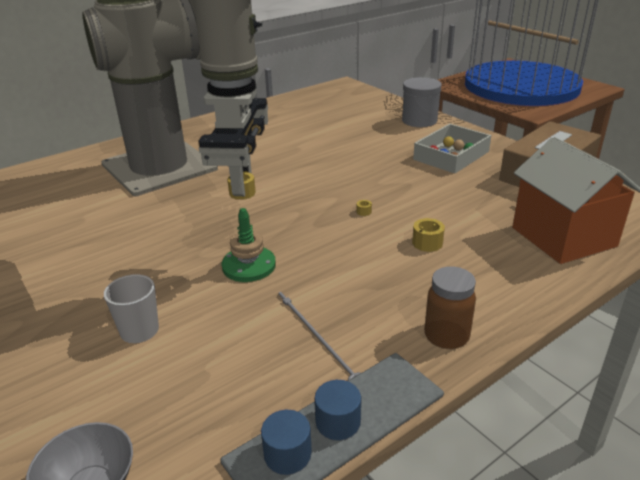

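```bash
python3 -m crank '[[[0,-0.25,1.0,0,0,0,1],[0,0,0,0,0,0,1],[0,0,0,0,0,0,1]]]';python3 - <<'E'
from workcell import arm
from h import *
w=load("w7")
crop(w,240,145,400,265,5,"pics/cp7.png")
s=arm.sense();st(s)
R=toolR(s)
print("nut axis", (s["tool_pos"]+R.apply([.0009,-.0016,.0097])).round(4))
w=snap(arm,"wrist","w8");crop(w,240,145,400,265,5,"pics/cp8.png")
E
```

```text
time_s: 8.05
tool_pos: [0.5004, -0.0412, 0.1527]
tool_rot: [180.0, 0.2, 137.3]
contact_force: [-0.1, 0.9, -0.9]
width: 0.475
t 8.05 pos [ 0.5004 -0.0412  0.1527] rot [179.99   0.2  137.32] q [-1.050e+01 -5.600e+00  1.055e+02 -1.000e-01  8.000e+01 -1.478e+02] F [-0.06  0.91 -0.94] T [ 0.122  0.056 -0.005] w 0.475
nut axis [ 0.4987 -0.0418  0.143 ]
```

View pics/cp8.png

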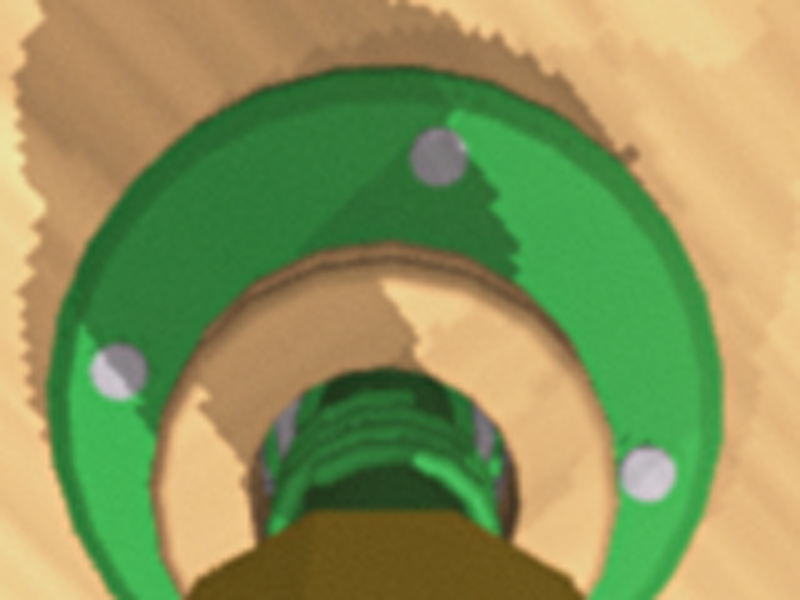

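Run:
```python
from h import *
w=load("w8")
cp=lambda x,y:((x+.5)/5+240-.5,(y+.5)/5+145-.5)
a,b=[onz(w,cp(*p),.0165)[:2] for p in [(119,371),(648,474)]]; print("foot",(a+b)/2,np.hypot(*(a-b)))
# foot outer top edge circle: z=.016 r=.05 (chamfer?) -> use base outline z~.0
pts=[cp(*p) for p in [(48,430),(722,400),(380,66),(210,115),(110,230),(570,125),(690,260)]]
for z in (0,.012): print(circ(w,pts,z))
# silhouette of the rings, lateral symmetry
pts=[cp(*p) for p in [(155,480),(615,460),(390,243),(230,305),(560,320)]]
for z in (.05,.056,.06): print(z,circ(w,pts,z))
```

```text
foot [ 0.49932827 -0.04159642] 0.07830253535131514
(array([ 0.50085422, -0.0401339 ,  0.05146634]), np.float64(0.0004381397942074261))
(array([ 0.49894481, -0.04214492,  0.04952497]), np.float64(0.00042302924960026445))
0.05 (array([ 0.49837658, -0.0424056 ,  0.02989194]), np.float64(0.00013506841751565954))
0.056 (array([ 0.49730229, -0.04354882,  0.02922459]), np.float64(0.0001321264665756987))
0.06 (array([ 0.49658609, -0.04431098,  0.0287797 ]), np.float64(0.0001301626264719684))
```

```bash
python3 -m crank '[[[0,0,1.5,0,0,0,1],[0,0,1.0,0,0,0,1],[0,0,0.5,0,0,0,1],[0,0,0,0,0,0,1]]]';python3 - <<'E'
from workcell import arm
from h import *
s=arm.sense();st(s)
R=toolR(s)
print("nut axis", (s["tool_pos"]+R.apply([.0009,-.0016,.0097])).round(4))
w=snap(arm,"wrist","w9")
E
```

```text
time_s: 8.6
tool_pos: [0.4999, -0.0412, 0.1197]
tool_rot: [-180.0, 0.1, 137.3]
contact_force: [0.5, -0.6, 0.0]
width: 0.467
t 8.6 pos [ 0.4999 -0.0412  0.1197] rot [-1.7996e+02  1.3000e-01  1.3732e+02] q [-1.050e+01 -3.900e+00  1.074e+02 -1.000e-01  7.640e+01 -1.478e+02] F [ 0.51 -0.63  0.03] T [0.038 0.018 0.028] w 0.467
nut axis [ 0.4982 -0.0418  0.11  ]
```

View pics/w9.png

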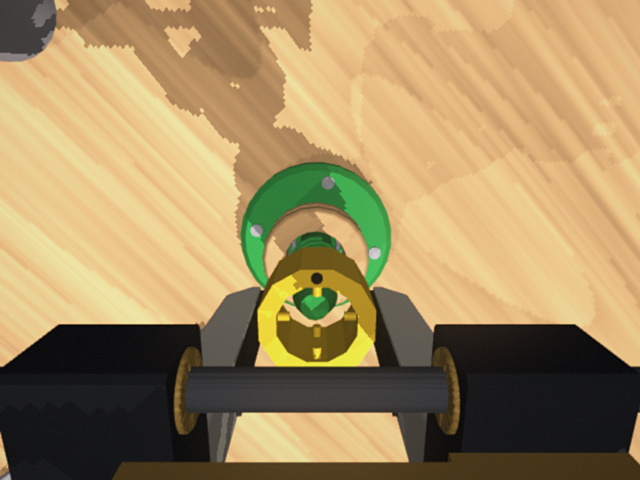

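Run:
```python
from h import *
w=load("w9")
crop(w,250,240,380,370,5,"pics/c9.png")
print(proj(w,[[.4993,-.0416,.122],[.4982,-.0418,.122],[.499,-.042,.122]]))
```

```text
[[314.81882429 307.06004274]
 [316.44387892 305.05821745]
 [314.6940003  305.94552216]]
```

View pics/c9.png

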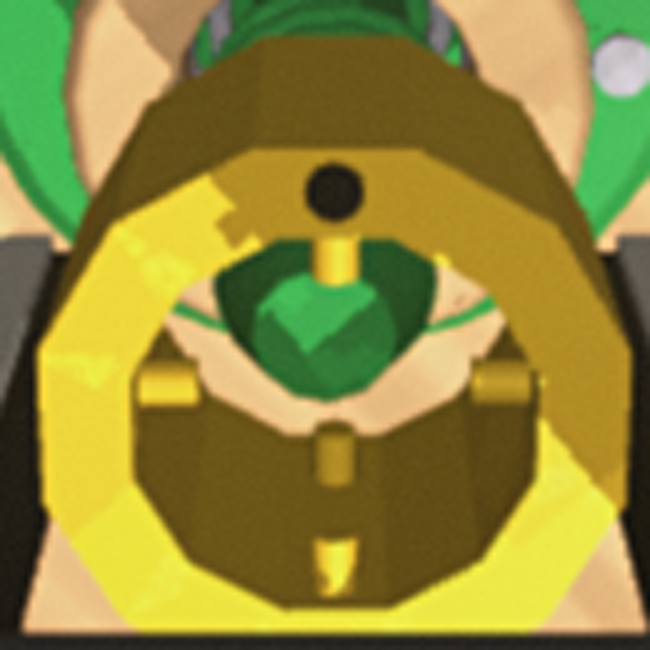

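```bash
python3 -m crank '[[[-0.05,0.05,0.8,0,0,0,1],[0,0,0.3,0,0,0,1],[0,0,0,0,0,0,1]]]';python3 - <<'E'
from workcell import arm
from h import *
s=arm.sense();st(s)
R=toolR(s)
print("nut axis", (s["tool_pos"]+R.apply([.0009,-.0016,.0097])).round(4))
E
```

```text
time_s: 9.02
tool_pos: [0.5013, -0.0413, 0.1089]
tool_rot: [180.0, 0.2, 137.3]
contact_force: [0.6, -0.4, -0.8]
width: 0.472
t 9.025 pos [ 0.5013 -0.0413  0.1089] rot [179.99   0.21 137.32] q [-1.050e+01 -3.100e+00  1.079e+02 -1.000e-01  7.510e+01 -1.478e+02] F [ 0.6  -0.44 -0.76] T [ 0.095  0.016 -0.036] w 0.472
nut axis [ 0.4996 -0.0419  0.0992]
```

```bash
python3 -m crank '[[[0,0,0.5,0,0,0,1],[0,0,0.3,0,0,0,1],[0,0,0,0,0,0,1]]]';python3 - <<'E'
from workcell import arm
from h import *
s=arm.sense();st(s)
R=toolR(s)
print("nut axis", (s["tool_pos"]+R.apply([.0009,-.0016,.0097])).round(4))
w=snap(arm,"wrist","w10");crop(w,250,240,380,370,5,"pics/c10.png")
E
```

```text
time_s: 9.4
tool_pos: [0.5015, -0.0413, 0.1005]
tool_rot: [180.0, 0.2, 137.3]
contact_force: [0.0, -0.8, -0.7]
width: 0.467
t 9.4 pos [ 0.5015 -0.0413  0.1005] rot [179.98   0.23 137.32] q [-1.050e+01 -2.600e+00  1.083e+02 -1.000e-01  7.410e+01 -1.478e+02] F [ 0.01 -0.77 -0.73] T [0.088 0.031 0.029] w 0.467
nut axis [ 0.4998 -0.0419  0.0908]
```

View pics/c10.png

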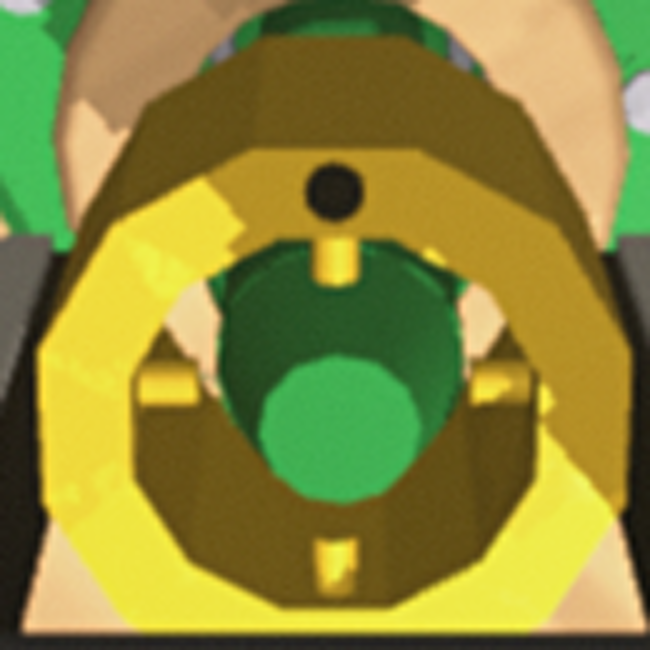

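```bash
python3 - <<'E'
from h import *
w=load("w10")
p=((340.5)/5+250-.5,(429.5)/5+240-.5); x=onz(w,p,.122);print("tip",x, "vs nut axis .4998 -.0419")
E
python3 -m crank '[[[0,0,0.3,0,0,0,1],[0,0,0.2,0,0,0,1],[0,0,0,0,0,0,1]]]';python3 - <<'E'
from workcell import arm
from h import *
s=arm.sense();st(s)
R=toolR(s)
print("nut axis", (s["tool_pos"]+R.apply([.0009,-.0016,.0097])).round(4))
E
```

```text
tip [ 0.4993408  -0.04176687  0.122     ] vs nut axis .4998 -.0419
time_s: 9.82
tool_pos: [0.5018, -0.0414, 0.0955]
tool_rot: [180.0, 0.3, 137.3]
contact_force: [-0.5, -0.2, -0.4]
width: 0.469
t 9.825 pos [ 0.5018 -0.0414  0.0955] rot [179.96   0.25 137.32] q [-1.050e+01 -2.300e+00  1.085e+02 -1.000e-01  7.350e+01 -1.478e+02] F [-0.5  -0.16 -0.43] T [0.13  0.02  0.006] w 0.469
nut axis [ 0.5001 -0.042   0.0858]
```

```bash
python3 -m crank '[[[0.05,-0.03,0.2,0,0.2,0,1],[0,0,0.2,0,0,0,1],[0,0,0,0,0,0,1]]]';python3 - <<'E'
from workcell import arm
from h import *
s=arm.sense();st(s)
R=toolR(s)
print("nut axis", (s["tool_pos"]+R.apply([.0009,-.0016,.0097])).round(4))
E
```

```text
time_s: 10.2
tool_pos: [0.5012, -0.0413, 0.0913]
tool_rot: [180.0, 0.0, 137.3]
contact_force: [1.1, 0.3, -0.6]
width: 0.472
t 10.2 pos [ 0.5012 -0.0413  0.0913] rot [1.7996e+02 4.0000e-02 1.3731e+02] q [ -10.6   -1.9  108.6    0.    73.2 -147.9] F [ 1.12  0.3  -0.64] T [0.076 0.066 0.004] w 0.472
nut axis [ 0.4995 -0.0419  0.0816]
```

```bash
python3 -m crank '[[[0,0,0.2,0,0,0,1],[0,0,0,0,0,0,1]]]';python3 -m crank '[[[0,0,0.2,0,0,0,1],[0,0,0,0,0,0,1]]]'
```

```text
time_s: 10.45
tool_pos: [0.5012, -0.0413, 0.0891]
tool_rot: [180.0, 0.0, 137.3]
contact_force: [0.5, -0.1, -0.6]
width: 0.471
time_s: 10.7
tool_pos: [0.5017, -0.0413, 0.0882]
tool_rot: [179.9, 0.1, 137.3]
contact_force: [-1.7, 0.4, 1.7]
width: 0.469
```

```bash
python3 -m crank '[[[0,0,0.1,0,0,0,1],[0,0,0,0,0,0,1]]]';python3 -m crank '[[[0,0,0.1,0,0,0,1],[0,0,0,0,0,0,1]]]'; python3 -c "
from workcell import arm
from h import *
st(arm.sense())"
```

```text
time_s: 10.95
tool_pos: [0.5018, -0.0414, 0.0881]
tool_rot: [179.9, 0.1, 137.3]
contact_force: [-2.2, 0.2, 2.5]
width: 0.47
time_s: 11.2
tool_pos: [0.5018, -0.0414, 0.0881]
tool_rot: [179.9, 0.1, 137.3]
contact_force: [-3.0, 1.1, 3.2]
width: 0.47
t 11.2 pos [ 0.5018 -0.0414  0.0881] rot [1.7993e+02 1.1000e-01 1.3732e+02] q [ -10.6   -1.7  108.8    0.    72.8 -147.9] F [-3.    1.1   3.17] T [ 0.135  0.581 -0.015] w 0.47
```

```bash
python3 -m crank '[[[0.02,-0.06,0.05,0,0,10,1],[-0.03,-0.02,0.05,0,0,10,1],[-0.03,-0.02,0.05,0,0,10,1]]]'
cat > nx.py <<'E'
from workcell import arm
from h import *
s=arm.sense();st(s)
R=toolR(s)
n=s["tool_pos"]+R.apply([.0009,-.0016,.0097]); e=np.array([.4993,-.0418,n[2]])-n
print("nut axis",n.round(4),"corr tool cm",(R.inv().apply(e)*100).round(3))
E
python3 nx.py
```

```text
time_s: 11.58
tool_pos: [0.5023, -0.0427, 0.0869]
tool_rot: [179.8, 0.1, 106.5]
contact_force: [-0.9, -0.6, 0.3]
width: 0.473
t 11.575 pos [ 0.5023 -0.0427  0.0869] rot [1.7976e+02 1.3000e-01 1.0649e+02] q [ -10.7   -1.7  108.9   -0.    72.5 -117.2] F [-0.91 -0.64  0.32] T [0.091 0.165 0.031] w 0.473
nut axis [ 0.5005 -0.0423  0.0771] corr tool cm [ 0.078 -0.103 -0.001]
```

```bash
python3 -m crank '[[[0.03,-0.09,0.07,0.1,0.1,10,1],[-0.03,-0.03,0.06,0,0,10,1],[-0.03,-0.02,0.05,0,0,10,1]]]'; python3 nx.py
```

```text
time_s: 11.95
tool_pos: [0.502, -0.0439, 0.0853]
tool_rot: [179.7, -0.0, 75.5]
contact_force: [-1.6, 0.8, 2.3]
width: 0.47
t 11.95 pos [ 0.502  -0.0439  0.0853] rot [ 1.7971e+02 -4.0000e-02  7.5470e+01] q [-10.8  -1.6 109.    0.   72.3 -86.3] F [-1.59  0.75  2.33] T [-0.099  0.298 -0.008] w 0.47
nut axis [ 0.5007 -0.0426  0.0756] corr tool cm [ 0.042 -0.155 -0.001]
```

```bash
python3 -m crank '[[[0.02,-0.18,0.07,0.2,0,10,1],[-0.01,-0.06,0.05,0,0,10,1],[-0.01,-0.04,0.05,0,0,10,1]]]'; python3 nx.py
```

```text
time_s: 12.32
tool_pos: [0.5003, -0.0434, 0.0837]
tool_rot: [179.8, -0.2, 44.4]
contact_force: [0.2, -0.4, 0.6]
width: 0.471
t 12.325 pos [ 0.5003 -0.0434  0.0837] rot [ 1.7981e+02 -1.6000e-01  4.4440e+01] q [-10.8  -1.7 109.3   0.   72.2 -55.3] F [ 0.22 -0.37  0.56] T [-0.049  0.085  0.088] w 0.471
nut axis [ 0.4999 -0.0417  0.074 ] corr tool cm [-0.052 -0.032 -0.   ]
```

```bash
python3 -m crank '[[[-0.06,-0.05,0.06,0.2,-0.1,10,1],[-0.04,-0.03,0.05,0,0,10,1],[-0.04,-0.03,0.05,0,0,10,1]]]'; python3 nx.py
```

```text
time_s: 12.7
tool_pos: [0.4994, -0.0436, 0.0821]
tool_rot: [-180.0, -0.2, 13.4]
contact_force: [0.4, 0.4, 1.4]
width: 0.472
t 12.7 pos [ 0.4994 -0.0436  0.0821] rot [-1.7999e+02 -1.6000e-01  1.3420e+01] q [-1.090e+01 -1.600e+00  1.094e+02  1.000e-01  7.210e+01 -2.430e+01] F [0.44 0.38 1.43] T [ 0.003  0.117 -0.034] w 0.472
nut axis [ 0.5    -0.0419  0.0724] corr tool cm [-0.062 -0.02  -0.   ]
```

```bash
python3 -m crank '[[[-0.08,-0.04,0.06,0,-0.1,10,1],[-0.04,-0.03,0.05,0,0,10,1],[-0.04,-0.03,0.05,0,0,10,1]]]'; python3 nx.py
```

```text
time_s: 13.08
tool_pos: [0.499, -0.0431, 0.0806]
tool_rot: [-179.9, -0.2, -17.6]
contact_force: [-1.0, -0.2, 1.5]
width: 0.47
t 13.075 pos [ 0.499  -0.0431  0.0806] rot [-179.94   -0.21  -17.61] q [-10.8  -1.7 109.6   0.   71.9   6.8] F [-1.03 -0.21  1.54] T [-0.214  0.053  0.015] w 0.47
nut axis [ 0.5004 -0.0418  0.0709] corr tool cm [-0.103  0.031 -0.   ]
```

Run:
```python
from workcell import arm
from h import *
w=snap(arm,"wrist","w11");sc=snap(arm,"scene","s11");crop(sc,200,170,300,290,6,"pics/c11s.png")
```

```text
(no output)
```

View pics/w11.png

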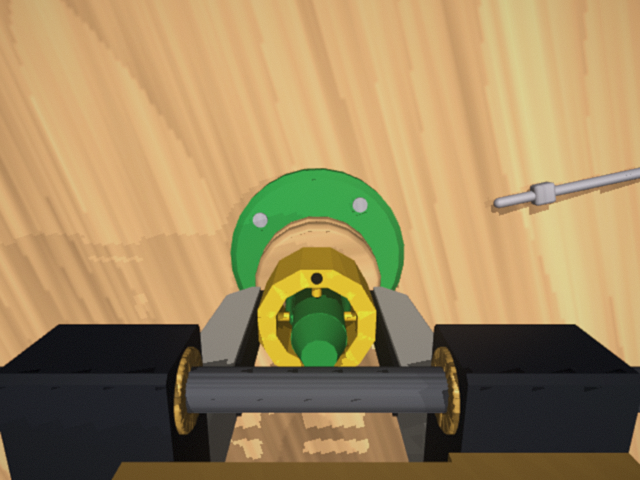

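View pics/c11s.png

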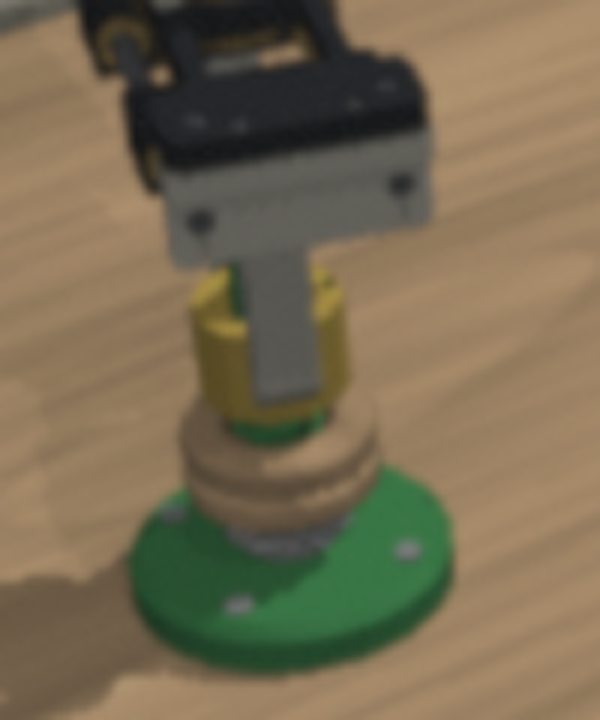

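```bash
python3 -m crank '[[[-0.12,0.01,0.06,-0.1,-0.2,10,1],[-0.06,-0.01,0.05,0,0,10,1],[-0.05,-0.01,0.05,0,0,10,1]]]'; python3 nx.py
```

```text
time_s: 13.55
tool_pos: [0.4987, -0.0425, 0.0794]
tool_rot: [-179.9, -0.2, -47.4]
contact_force: [1.0, -0.8, 0.2]
width: 0.473
t 13.55 pos [ 0.4987 -0.0425  0.0794] rot [-179.89   -0.19  -47.38] q [-10.7  -1.6 109.7  -0.   71.7  36.7] F [ 1.03 -0.83  0.15] T [-0.321 -0.011  0.001] w 0.473
nut axis [ 0.5006 -0.0421  0.0697] corr tool cm [-0.106  0.074 -0.   ]
```

```bash
python3 -m crank '[[[-0.12,0.06,0.07,-0.1,-0.2,10,1],[-0.05,0.01,0.06,0,0,10,1],[-0.05,0.0,0.06,0,0,10,1]]]'; python3 nx.py
```

```text
time_s: 13.92
tool_pos: [0.4989, -0.0419, 0.0779]
tool_rot: [-179.8, -0.1, -77.5]
contact_force: [1.0, -0.9, -0.3]
width: 0.471
t 13.925 pos [ 0.4989 -0.0419  0.0779] rot [-1.7976e+02 -9.0000e-02 -7.7490e+01] q [-10.7  -1.6 109.8   0.   71.5  66.8] F [ 1.02 -0.87 -0.32] T [-0.244 -0.011 -0.013] w 0.471
nut axis [ 0.5007 -0.0424  0.0682] corr tool cm [-0.091  0.12  -0.001]
```

```bash
python3 -m crank '[[[-0.08,0.04,0.06,-0.1,-0.1,10,1],[-0.04,0.01,0.06,0,0,10,1],[-0.04,0.0,0.06,0,0,10,1]]]'; python3 nx.py;  python3 -m crank '[[[-0.05,0.03,0.06,-0.1,0,10,1],[-0.04,0.01,0.06,0,0,10,1],[-0.04,0.01,0.06,0,0,10,1]]]'; python3 nx.py
```

```text
time_s: 14.3
tool_pos: [0.4994, -0.0415, 0.0762]
tool_rot: [-179.7, 0.0, -107.6]
contact_force: [-0.5, -1.4, 1.3]
width: 0.47
t 14.3 pos [ 0.4994 -0.0415  0.0762] rot [-1.7971e+02  3.0000e-02 -1.0762e+02] q [-10.6  -1.4 109.8  -0.   71.3  97. ] F [-0.48 -1.4   1.28] T [-0.275  0.336 -0.016] w 0.47
nut axis [ 0.5007 -0.0428  0.0665] corr tool cm [-0.054  0.162 -0.001]
time_s: 14.68
tool_pos: [0.5, -0.0413, 0.0746]
tool_rot: [-179.7, 0.1, -137.7]
contact_force: [-1.0, -2.5, 2.4]
width: 0.471
t 14.675 pos [ 0.5    -0.0413  0.0746] rot [-1.7974e+02  9.0000e-02 -1.3774e+02] q [-1.050e+01 -1.100e+00  1.098e+02 -1.000e-01  7.110e+01  1.273e+02] F [-0.98 -2.49  2.36] T [-0.295  0.385  0.071] w 0.471
nut axis [ 0.5004 -0.0432  0.0649] corr tool cm [-0.007  0.177 -0.001]
```

```bash
python3 -m crank '[[[0,0,0,0,0,0,-0.3],[0,0,0,0,0,0,-0.3],[0,0,0,0,0,0,-0.3]]]'
python3 - <<'E'
from workcell import arm
from h import *
s=arm.sense();st(s)
plan(s,[.4995,-.0420,.0746],-137,1,-.3)
w=snap(arm,"wrist","w12")
E
```

```text
time_s: 15.05
tool_pos: [0.4999, -0.0411, 0.0741]
tool_rot: [-179.8, 0.1, -136.9]
contact_force: [1.2, -0.0, -1.4]
width: 0.643
t 15.05 pos [ 0.4999 -0.0411  0.0741] rot [-1.7976e+02  9.0000e-02 -1.3691e+02] q [-1.050e+01 -1.100e+00  1.098e+02 -1.000e-01  7.110e+01  1.264e+02] F [ 1.24 -0.04 -1.44] T [ 0.101  0.171 -0.042] w 0.643
rot total [-0.24  0.09  0.09] shift total [-0.0004 -0.0009  0.0005]
[0.09, -0.04, -0.05, -0.24, 0.09, 0.09, -0.3]
```

View pics/w12.png

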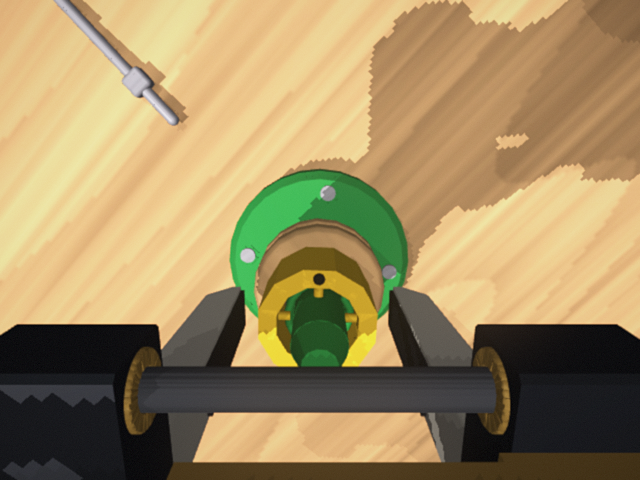

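```bash
python3 -m crank '[[[0.1,-0.1,-0.1,-0.2,0.1,-10.5,-0.3],[0,0,0,0,0,-10.5,-0.3],[0,0,0,0,0,-10.5,-0.3],[0,0,0,0,0,-10.5,-0.3],[0,0,0,0,0,-10.5,-0.3]]]'; python3 -m crank '[[[0,0,0,0,0,-10.5,-0.3],[0,0,0,0,0,-10.5,-0.3],[0,0,0,0,0,-10.5,-0.3],[0,0,0,0,0,-10.5,-0.3],[0,0,0,0,0,-10.5,-0.3]]]'
```

```text
time_s: 15.72
tool_pos: [0.4997, -0.0423, 0.075]
tool_rot: [180.0, -0.0, -83.0]
contact_force: [0.7, -0.7, -0.8]
width: 0.654
time_s: 16.35
tool_pos: [0.4998, -0.042, 0.0748]
tool_rot: [180.0, -0.0, -29.3]
contact_force: [0.9, 0.4, 0.1]
width: 0.649
```

```bash
python3 -m crank '[[[0,0,0,0,0,-10.5,-0.3],[0,0,0,0,0,-10.5,-0.3],[0,0,0,0,0,-10.5,-0.3],[0,0,0,0,0,-10.5,-0.3],[0,0,0,0,0,-10.5,-0.3]]]';python3 -m crank '[[[0,0,0,0,0,-10.5,-0.3],[0,0,0,0,0,-10.5,-0.3],[0,0,0,0,0,-10.5,-0.3],[0,0,0,0,0,-10.5,-0.3],[0,0,0,0,0,-10.5,-0.3]]]'; python3 -m crank '[[[0,0,0,0,0,-10.5,-0.3],[0,0,0,0,0,-10.5,-0.3],[0,0,0,0,0,-10.5,-0.3],[0,0,0,0,0,-10.5,-0.3],[0,0,0,0,0,-9,-0.3]]]'; python3 -m crank '[[[0,0,0,0,0,0,-0.3]]]';python3 nx.py
python3 - <<'E'
from workcell import arm
from h import *
w=snap(arm,"wrist","w13")
E
```

```text
time_s: 16.98
tool_pos: [0.4997, -0.0418, 0.0746]
tool_rot: [-180.0, -0.0, 24.4]
contact_force: [-0.6, -0.6, 0.3]
width: 0.65
time_s: 17.6
tool_pos: [0.4997, -0.0415, 0.0744]
tool_rot: [-180.0, -0.0, 78.1]
contact_force: [0.3, 0.6, -0.2]
width: 0.646
time_s: 18.23
tool_pos: [0.4996, -0.0412, 0.0742]
tool_rot: [180.0, -0.0, 130.6]
contact_force: [-0.3, -0.2, 0.6]
width: 0.647
time_s: 18.35
tool_pos: [0.4996, -0.0412, 0.0742]
tool_rot: [180.0, -0.0, 130.6]
contact_force: [0.7, 0.2, 0.0]
width: 0.649
t 18.35 pos [ 0.4996 -0.0412  0.0742] rot [ 1.7997e+02 -4.0000e-02  1.3060e+02] q [-1.060e+01 -9.000e-01  1.096e+02  1.000e-01  7.130e+01 -1.412e+02] F [0.69 0.19 0.03] T [ 0.08   0.061 -0.003] w 0.649
nut axis [ 0.4978 -0.0415  0.0645] corr tool cm [-0.115  0.094 -0.   ]
```

View pics/w13.png

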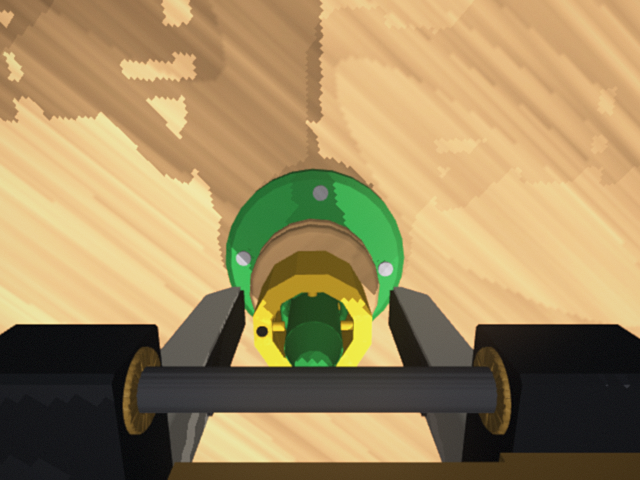

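```bash
python3 -c "
from h import *
crop(load('w13'),240,240,400,380,5,'pics/c13.png')"
```

```text
(no output)
```

View pics/c13.png

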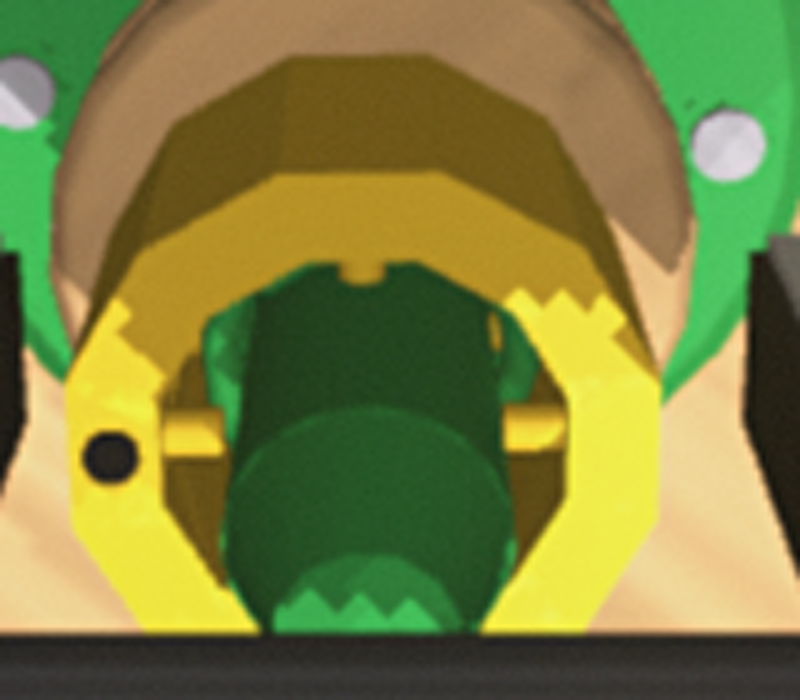

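```bash
cat > fit.py <<'E'
from h import *
def fit(w,pos,rot,obs,x0=240,y0=240,sc=5):
    R=Ro.from_euler("xyz",rot,degrees=True)
    cp=lambda v,k:(v+.5)/sc+(x0,y0)[k]-.5
    def f(a): return [proj(w,np.array(pos)+R.apply(np.array([a[0]+r*dx,a[1]+r*dy,a[2]])/1000))[0][k]-cp(v,k) for r,dx,dy,k,v in obs]
    x=least_squares(f,[0,0,-22]).x; print("nut top in tool mm",x.round(2),np.round(f(x),1)); 
    print("top centre world",(np.array(pos)+R.apply(x/1000)).round(4))
E
python3 - <<'E'
from fit import *
fit(load("w13"),[.4996,-.0412,.0742],[179.97,-.04,130.6],[(22,-1,0,0,67),(22,1,0,0,660),(22,0,-1,1,172),(15.2,-1,0,0,163),(15.2,1,0,0,568),(15.2,0,-1,1,262),(18.7,-1,0,1,457)])
E
```

```text
nut top in tool mm [ -0.64   0.27 -21.33] [ 0.3  0.1  0.4 -0.6  0.2  0.1 -0.5]
top centre world [ 0.5002 -0.0415  0.0955]
```

```bash
python3 -m crank '[[[-0.06,0.03,0,0,0,-1,-0.3],[0,0,0,0,0,0,1],[0,0,0,0,0,0,1],[0,0,0,0,0,0,1],[0,0,0,0,0,0,1]]]'; python3 nx.py
```

```text
time_s: 19.02
tool_pos: [0.5003, -0.0415, 0.0742]
tool_rot: [180.0, -0.0, 131.2]
contact_force: [0.4, -1.0, 1.1]
width: 0.473
t 19.025 pos [ 0.5003 -0.0415  0.0742] rot [ 1.7997e+02 -4.0000e-02  1.3122e+02] q [-1.060e+01 -8.000e-01  1.095e+02  1.000e-01  7.130e+01 -1.419e+02] F [ 0.45 -1.01  1.13] T [0.113 0.017 0.029] w 0.473
nut axis [ 0.4985 -0.0418  0.0645] corr tool cm [-0.049  0.061  0.   ]
```

```bash
cat > nx.py <<'E'
from workcell import arm
from h import *
s=arm.sense();st(s)
R=toolR(s)
n=s["tool_pos"]; e=np.array([.5001,-.0416,n[2]])-n
print("under",round(n[2]*1e3-8.7,2),"turned",round(131.2-s["tool_rot"][2],1),"exp under",round(65.5-(131.2-s["tool_rot"][2])/20,2),"corr tool cm",(R.inv().apply(e)*100).round(3))
E
python3 -m crank '[[[0,0,0.05,0,0,10,1],[0,0,0.05,0,0,10,1]]]'; python3 nx.py; python3 -m crank '[[[0,0,0.06,0,0,10,1],[0,0,0.06,0,0,10,1]]]'; python3 nx.py
```

```text
time_s: 19.27
tool_pos: [0.5004, -0.0415, 0.0732]
tool_rot: [180.0, -0.0, 110.7]
contact_force: [0.7, -0.9, -0.5]
width: 0.471
t 19.275 pos [ 0.5004 -0.0415  0.0732] rot [ 1.7997e+02 -4.0000e-02  1.1070e+02] q [-1.060e+01 -7.000e-01  1.095e+02  1.000e-01  7.120e+01 -1.213e+02] F [ 0.65 -0.89 -0.53] T [-0.025 -0.082  0.006] w 0.471
under 64.54 turned 20.5 exp under 64.47 corr tool cm [-0.001 -0.036 -0.   ]
time_s: 19.52
tool_pos: [0.5008, -0.0418, 0.0722]
tool_rot: [179.9, -0.0, 90.0]
contact_force: [0.2, -0.5, -0.1]
width: 0.474
t 19.525 pos [ 0.5008 -0.0418  0.0722] rot [ 1.7994e+02 -1.0000e-02  9.0000e+01] q [ -10.6   -0.6  109.5    0.    71.  -100.6] F [ 0.23 -0.51 -0.08] T [-0.149 -0.104 -0.06 ] w 0.474
under 63.5 turned 41.2 exp under 63.44 corr tool cm [ 0.018 -0.069 -0.   ]
```

```bash
python3 -m crank '[[[0.02,-0.08,0.05,0,0,10,1],[0,-0.02,0.05,0,0,10,1]]]'; python3 nx.py; python3 -m crank '[[[0.01,-0.04,0.05,0,0,10,1],[0,-0.02,0.05,0,0,10,1]]]'; python3 nx.py
```

```text
time_s: 19.77
tool_pos: [0.4999, -0.0418, 0.0713]
tool_rot: [179.9, -0.0, 69.3]
contact_force: [-0.2, -0.8, 0.3]
width: 0.472
t 19.775 pos [ 0.4999 -0.0418  0.0713] rot [ 1.7992e+02 -2.0000e-02  6.9300e+01] q [-10.6  -0.7 109.7   0.   70.9 -79.9] F [-0.2  -0.77  0.31] T [0.051 0.013 0.03 ] w 0.472
under 62.56 turned 61.9 exp under 62.4 corr tool cm [0.028 0.011 0.   ]
time_s: 20.02
tool_pos: [0.5, -0.0417, 0.0706]
tool_rot: [179.9, -0.1, 48.6]
contact_force: [1.3, -0.4, -0.1]
width: 0.469
t 20.025 pos [ 0.5    -0.0417  0.0706] rot [ 1.7985e+02 -9.0000e-02  4.8590e+01] q [-10.6  -0.7 109.8  -0.   70.7 -59.2] F [ 1.34 -0.42 -0.09] T [-0.162 -0.178  0.03 ] w 0.469
under 61.87 turned 82.6 exp under 61.37 corr tool cm [0.011 0.    0.   ]
```

Run:
```python
from workcell import arm
from h import *
sc=snap(arm,"scene","s14");crop(sc,215,190,285,270,8,"pics/c14s.png")
w=snap(arm,"wrist","w14");crop(w,240,200,400,340,5,"pics/c14w.png")
```

```text
(no output)
```

View pics/c14s.png

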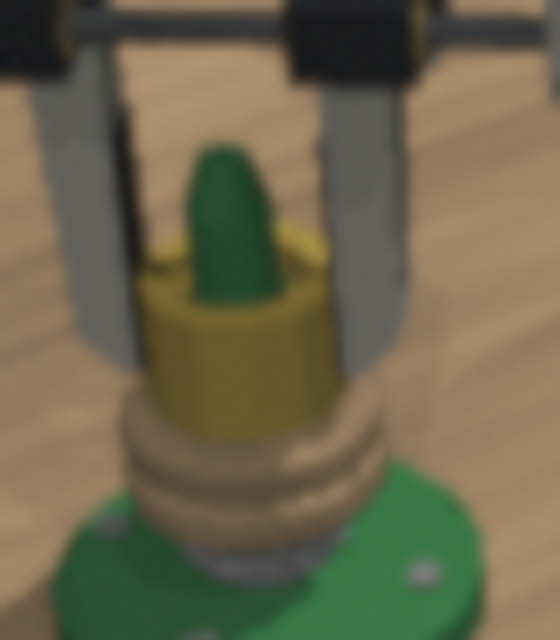

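View pics/c14w.png

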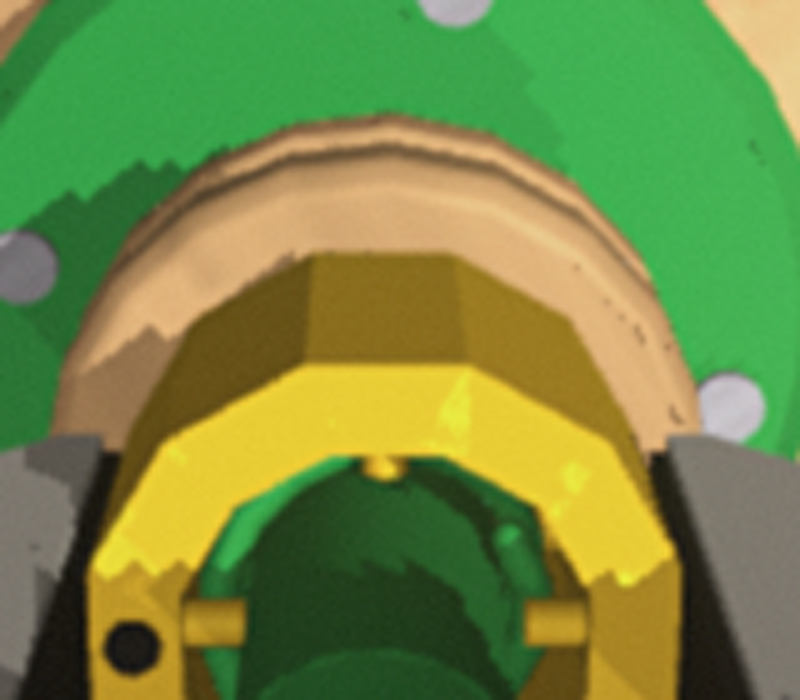

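```bash
python3 -m crank '[[[0.01,0,0.05,0.1,0,10,1],[0,-0.02,0.05,0,0,10,1]]]'; python3 nx.py; python3 -m crank '[[[0.01,-0.02,0.05,0,0,10,1],[0,-0.02,0.05,0,0,10,1]]]'; python3 nx.py
```

```text
time_s: 20.38
tool_pos: [0.5003, -0.0417, 0.0698]
tool_rot: [179.9, -0.1, 28.9]
contact_force: [2.5, -0.4, -0.6]
width: 0.469
t 20.375 pos [ 0.5003 -0.0417  0.0698] rot [ 1.7995e+02 -1.2000e-01  2.8860e+01] q [-10.7  -0.6 109.8   0.   70.7 -39.5] F [ 2.55 -0.4  -0.58] T [-0.24  -0.222  0.061] w 0.469
under 61.06 turned 102.3 exp under 60.38 corr tool cm [-0.009 -0.022 -0.   ]
time_s: 20.62
tool_pos: [0.5006, -0.0419, 0.069]
tool_rot: [179.9, -0.2, 8.8]
contact_force: [1.2, -2.4, -0.0]
width: 0.473
t 20.625 pos [ 0.5006 -0.0419  0.069 ] rot [ 1.7993e+02 -1.7000e-01  8.7700e+00] q [-10.6  -0.6 109.8  -0.   70.6 -19.4] F [ 1.19 -2.45 -0.05] T [-0.357  0.024  0.012] w 0.473
under 60.28 turned 122.4 exp under 59.38 corr tool cm [-0.041 -0.04  -0.   ]
```

```bash
python3 -m crank '[[[-0.05,-0.04,0.06,0.1,-0.1,10,1],[0,0,0.05,0,0,10,1]]]'; python3 nx.py; python3 -m crank '[[[-0.02,-0.01,0.05,0,0,10,1]]]'; python3 nx.py
```

```text
time_s: 20.88
tool_pos: [0.5007, -0.0422, 0.0685]
tool_rot: [-180.0, -0.1, -11.3]
contact_force: [-0.7, -0.5, 1.9]
width: 0.469
t 20.875 pos [ 0.5007 -0.0422  0.0685] rot [-1.7998e+02 -1.4000e-01 -1.1320e+01] q [-10.7  -0.5 109.8   0.   70.5   0.6] F [-0.71 -0.5   1.9 ] T [-0.174  0.103 -0.036] w 0.469
under 59.8 turned 142.5 exp under 58.37 corr tool cm [-0.068 -0.047 -0.   ]
time_s: 21.0
tool_pos: [0.5008, -0.0423, 0.0684]
tool_rot: [-180.0, -0.2, -21.4]
contact_force: [-0.1, -1.3, 2.8]
width: 0.471
t 21.0 pos [ 0.5008 -0.0423  0.0684] rot [-1.7997e+02 -1.7000e-01 -2.1360e+01] q [-10.7  -0.5 109.8  -0.   70.5  10.7] F [-0.07 -1.32  2.81] T [-0.243  0.114  0.015] w 0.471
under 59.66 turned 152.6 exp under 57.87 corr tool cm [-0.087 -0.041 -0.   ]
```

```bash
python3 -m crank '[[[-0.07,-0.03,0.04,0,-0.1,10,1]]]'; python3 nx.py; python3 -m crank '[[[-0.05,-0.02,0.05,0,0,10,1]]]'; python3 nx.py
```

```text
time_s: 21.12
tool_pos: [0.5005, -0.0423, 0.0683]
tool_rot: [-180.0, -0.1, -31.4]
contact_force: [-1.0, -2.0, 1.7]
width: 0.47
t 21.125 pos [ 0.5005 -0.0423  0.0683] rot [-1.7997e+02 -1.2000e-01 -3.1400e+01] q [-10.7  -0.5 109.8  -0.   70.5  20.7] F [-0.99 -1.97  1.65] T [-0.571  0.142  0.041] w 0.47
under 59.62 turned 162.6 exp under 57.37 corr tool cm [-0.065 -0.037 -0.   ]
time_s: 21.25
tool_pos: [0.5001, -0.0421, 0.068]
tool_rot: [-180.0, -0.1, -41.4]
contact_force: [-0.8, -1.4, 0.9]
width: 0.467
t 21.25 pos [ 0.5001 -0.0421  0.068 ] rot [-1.7998e+02 -1.3000e-01 -4.1450e+01] q [-1.060e+01 -5.000e-01  1.099e+02 -1.000e-01  7.050e+01  3.080e+01] F [-0.8  -1.39  0.95] T [-0.384  0.303  0.104] w 0.467
under 59.3 turned 172.6 exp under 56.87 corr tool cm [-0.036 -0.04  -0.   ]
```

```bash
python3 -m crank '[[[-0.04,-0.03,0.05,0,-0.1,10,1]]]'; python3 nx.py; python3 -m crank '[[[-0.02,-0.02,0.05,0,0,10,1]]]'; python3 nx.py
```

```text
time_s: 21.38
tool_pos: [0.4998, -0.042, 0.0675]
tool_rot: [180.0, -0.0, -51.5]
contact_force: [0.3, -1.3, 0.4]
width: 0.474
t 21.375 pos [ 0.4998 -0.042   0.0675] rot [ 1.7999e+02 -3.0000e-02 -5.1480e+01] q [-10.6  -0.4 109.8  -0.   70.5  40.9] F [ 0.27 -1.34  0.43] T [-0.339  0.156  0.165] w 0.474
under 58.82 turned 182.7 exp under 56.37 corr tool cm [-0.012 -0.047 -0.   ]
time_s: 21.5
tool_pos: [0.4998, -0.0419, 0.0672]
tool_rot: [180.0, -0.0, -61.5]
contact_force: [-0.1, -0.0, 2.0]
width: 0.472
t 21.5 pos [ 0.4998 -0.0419  0.0672] rot [ 1.7999e+02 -5.0000e-02 -6.1510e+01] q [-10.6  -0.4 109.8  -0.   70.5  50.9] F [-0.14 -0.03  1.98] T [-0.204  0.124  0.169] w 0.472
under 58.48 turned 192.7 exp under 55.86 corr tool cm [-0.011 -0.037 -0.   ]
```

```bash
python3 -m crank '[[[-0.02,-0.02,0.05,0,0,10,1]]]'; python3 nx.py; python3 -m crank '[[[-0.02,-0.02,0.05,0,0,10,1]]]'; python3 nx.py
```

```text
time_s: 21.62
tool_pos: [0.4997, -0.042, 0.0667]
tool_rot: [180.0, -0.1, -71.5]
contact_force: [-1.6, -2.6, 0.2]
width: 0.465
t 21.625 pos [ 0.4997 -0.042   0.0667] rot [ 1.7995e+02 -8.0000e-02 -7.1530e+01] q [-1.060e+01 -3.000e-01  1.098e+02 -1.000e-01  7.050e+01  6.100e+01] F [-1.61 -2.64  0.15] T [-0.517  0.275  0.293] w 0.465
under 58.02 turned 202.7 exp under 55.36 corr tool cm [-0.024 -0.053 -0.   ]
time_s: 21.75
tool_pos: [0.4997, -0.042, 0.0663]
tool_rot: [179.9, -0.1, -81.6]
contact_force: [0.2, -1.0, 2.4]
width: 0.469
t 21.75 pos [ 0.4997 -0.042   0.0663] rot [ 1.7994e+02 -1.1000e-01 -8.1550e+01] q [-1.060e+01 -3.000e-01  1.098e+02 -1.000e-01  7.040e+01  7.100e+01] F [ 0.18 -0.97  2.44] T [-0.167  0.217  0.324] w 0.469
under 57.61 turned 212.8 exp under 54.86 corr tool cm [-0.03  -0.047 -0.   ]
```

```bash
python3 -m crank '[[[-0.02,-0.02,0.04,0,0,7,1]]]'; python3 nx.py; python3 -m crank '[[[0,0,0,0,0,0,1],[0,0,0,0,0,0,1]]]'; python3 nx.py
```

```text
time_s: 21.88
tool_pos: [0.4997, -0.042, 0.066]
tool_rot: [179.9, -0.2, -88.5]
contact_force: [-1.6, -1.6, 1.4]
width: 0.466
t 21.875 pos [ 0.4997 -0.042   0.066 ] rot [ 1.7993e+02 -1.5000e-01 -8.8510e+01] q [-10.5  -0.2 109.8  -0.2  70.4  78. ] F [-1.57 -1.6   1.38] T [-0.294  0.382  0.356] w 0.466
under 57.32 turned 219.7 exp under 54.51 corr tool cm [-0.036 -0.045 -0.   ]
time_s: 22.12
tool_pos: [0.4997, -0.0419, 0.066]
tool_rot: [179.9, -0.1, -88.0]
contact_force: [0.2, -0.8, 0.4]
width: 0.468
t 22.125 pos [ 0.4997 -0.0419  0.066 ] rot [ 1.7994e+02 -1.4000e-01 -8.8000e+01] q [-10.5  -0.2 109.8  -0.2  70.4  77.5] F [ 0.24 -0.76  0.44] T [-0.201  0.011 -0.159] w 0.468
under 57.28 turned 219.2 exp under 54.54 corr tool cm [-0.033 -0.042 -0.   ]
```

```bash
python3 -m crank '[[[0,0,0,0,0,0,-0.3],[0,0,0,0,0,0,-0.3],[0,0,0,0,0,0,-0.3]]]'; python3 nx.py
python3 - <<'E'
from workcell import arm
from h import *
w=snap(arm,"wrist","w15");crop(w,240,200,400,340,5,"pics/c15w.png")
E
```

```text
time_s: 22.5
tool_pos: [0.4995, -0.0418, 0.0659]
tool_rot: [179.9, -0.1, -87.7]
contact_force: [1.3, 0.2, 0.1]
width: 0.647
t 22.5 pos [ 0.4995 -0.0418  0.0659] rot [ 1.7991e+02 -1.2000e-01 -8.7690e+01] q [-1.050e+01 -2.000e-01  1.098e+02 -1.000e-01  7.040e+01  7.720e+01] F [1.34 0.19 0.14] T [-0.016  0.195 -0.049] w 0.647
under 57.19 turned 218.9 exp under 54.56 corr tool cm [-0.013 -0.063 -0.   ]
```

View pics/c15w.png

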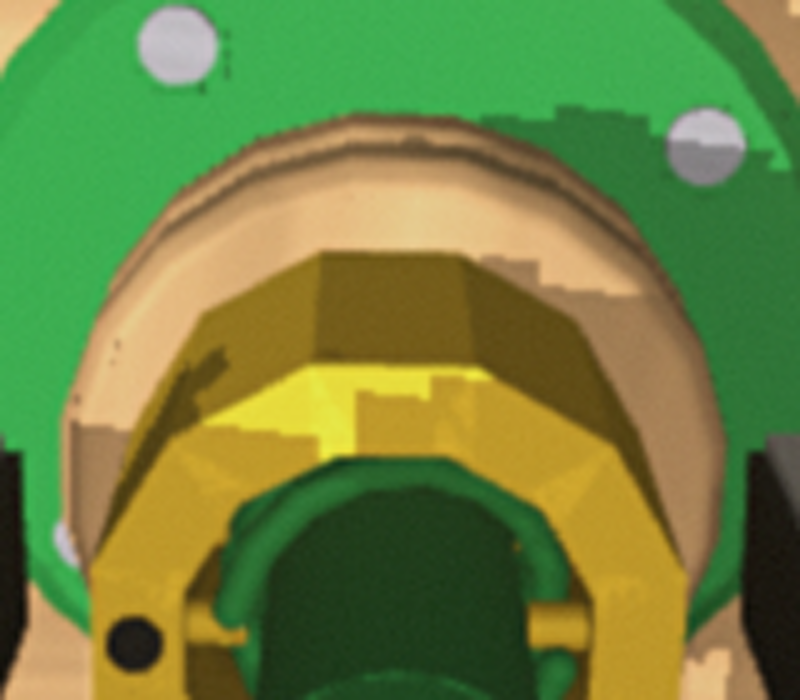

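```bash
python3 -m crank '[[[0,0,-1.5,0,0,0,-0.4],[0,0,-4,0,0,0,-0.4],[0,0,-5,0,0,0,-0.4],[0,0,-5,0,0,0,-0.4],[0,-4,-2,0,0,0,-0.4]]]'; python3 -m crank '[[[0,-5,0,0,0,0,-0.4],[0,-5,0,0,0,0,-0.4],[0,0,0,0,0,0,-0.4]]]'
python3 - <<'E'
from workcell import arm
from h import *
st(arm.sense())
w=snap(arm,"wrist","w16");sc=snap(arm,"scene","s16");t=snap(arm,"top","t16")
crop(sc,215,190,285,270,8,"pics/c16s.png")
a=load("s6")["pixels"][190:290,195:300,::-1];b=sc["pixels"][190:290,195:300,::-1]
cv2.imwrite("pics/ab.png",cv2.resize(np.hstack([a,b]),None,fx=3.8,fy=3.8,interpolation=cv2.INTER_CUBIC))
E
```

```text
time_s: 23.18
tool_pos: [0.538, -0.0395, 0.2494]
tool_rot: [179.9, -0.1, -87.7]
contact_force: [1.0, -1.0, 0.2]
width: 0.704
time_s: 23.55
tool_pos: [0.6438, -0.0355, 0.2555]
tool_rot: [-179.7, -0.2, -87.6]
contact_force: [-0.2, 0.1, -0.4]
width: 0.699
t 23.55 pos [ 0.6438 -0.0355  0.2555] rot [-179.7    -0.19  -87.64] q [-7.6 13.4 74.8 -0.1 91.5 80. ] F [-0.16  0.08 -0.44] T [-0.013  0.152  0.003] w 0.699
```

View pics/ab.png

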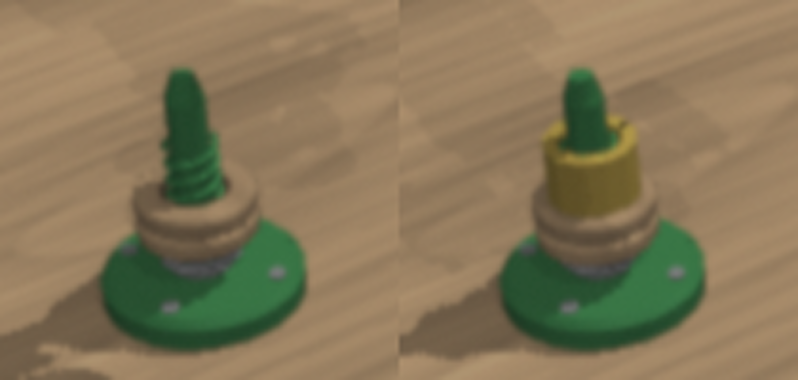

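View pics/s16.png

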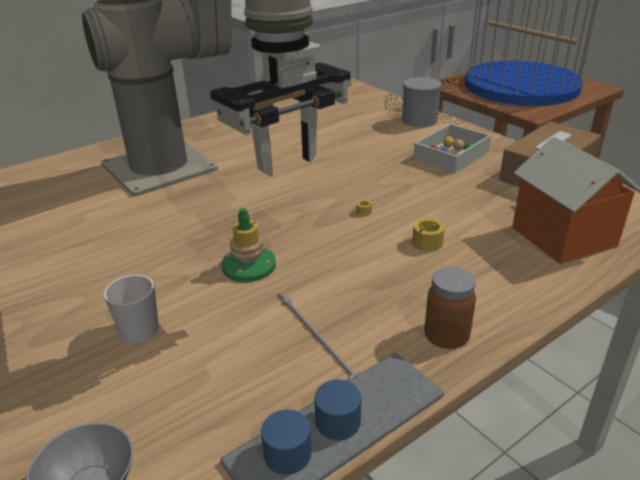

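View pics/t16.png

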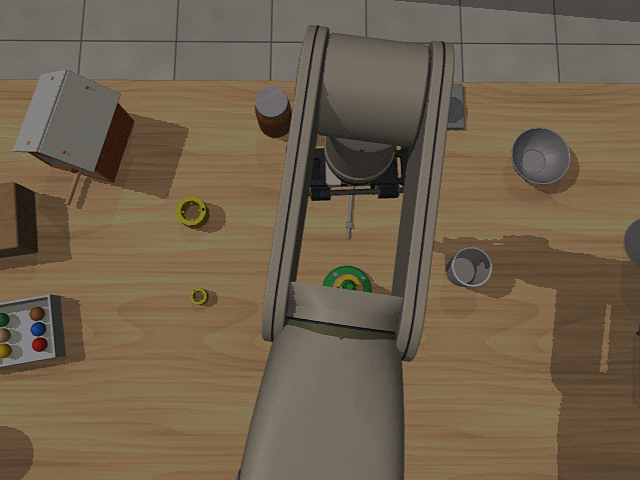

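Run:
```python
from h import *
a=load("s6");b=load("s16")
ga,gb=[cv2.cvtColor(x["pixels"],cv2.COLOR_RGB2GRAY).astype(np.float32) for x in (a,b)]
def ecc(x0,y0,x1,y1):
    W=np.eye(2,3,dtype=np.float32)
    c,W=cv2.findTransformECC(ga[y0:y1,x0:x1],gb[y0-6:y1+6,x0-6:x1+6],np.float32([[1,0,6],[0,1,6]]),cv2.MOTION_TRANSLATION,(3,100,1e-5)); return round(c,3),W[:,2]-6
print("rings",ecc(230,247,264,260),ecc(234,248,260,258)); print("foot",ecc(222,262,275,282))
p=proj(a,[[.5,-.042,.045],[.5,-.042,.044]]);print("px per mm",p[1]-p[0])
# nut underside/top in the wrist now
from workcell import arm
w=load("w16");crop(w,220,0,420,200,4,"pics/c16w.png")
```

```text
rings (0.967, array([0.8272977, 1.2552023], dtype=float32)) (0.941, array([0.38800383, 1.328196  ], dtype=float32))
foot (0.991, array([ 0.09880972, -0.18251848], dtype=float32))
px per mm [0.05027678 0.45565016]
```

View pics/c16w.png

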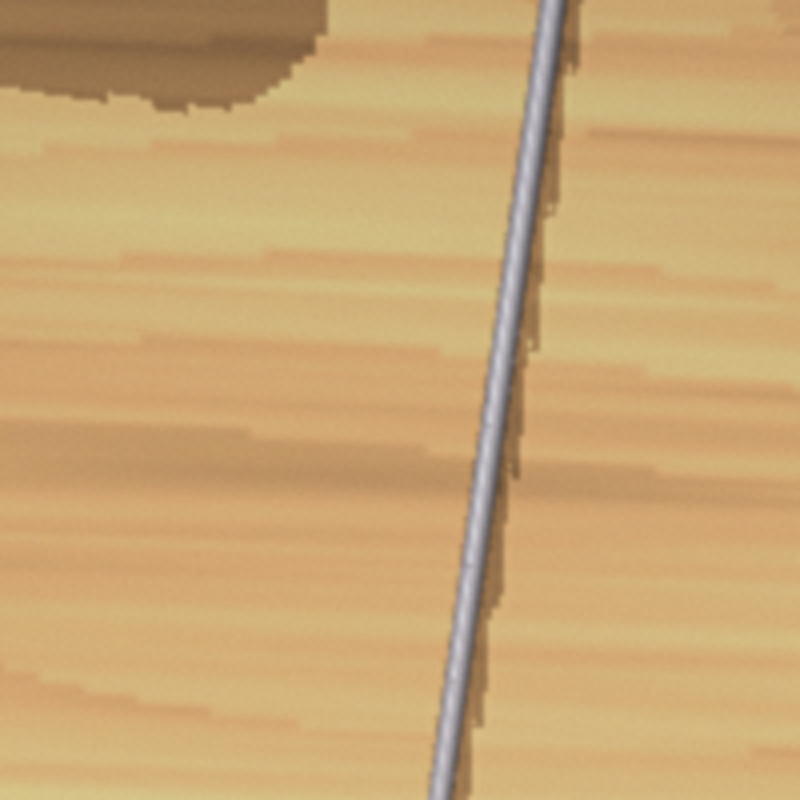

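```bash
python3 -c "
from workcell import arm
print(arm.hand_in(), arm.sense()['time_s'])"
```

```text
the job is handed in; nothing more can be done
the job is handed in; nothing more can be done
```

I put the middle of the three yellow rings over the green post (about 45 mm over its corners in the images; the others are about 32 and 57–60 mm). I then screwed it clockwise about 1.37 turns in two grips, until turning got stiff against the beech rings. I let go, raised the arm clear and handed in. The clock stood at about 24 s of the 72 s allowed.

- **Clamp force:** three separate checks put the press inside the 4–22 N range, but they don't agree closely:

| Check | Press |
|---|---|
| Turning torque of 0.36 N m at the last step | about 12 N |
| The yellow ring's drop of about 2.4 mm after touching the beech rings | about 14 N |
| The beech rings' movement in the scene images (coarse, and shadows changed) | about 17 N, give or take 4 |

- **Crushing:** the torque and force readings, taken only at the end of each move, never pointed to anything near 30 N on the rings.
- **Other items:** in the last images the yellow ring sits flat on the beech rings. The cup and the parts of the skewer I could see look unmoved, though I checked that only by eye.
- **Disagreement:** near the end the yellow ring sat about 2.7 mm above the height I worked out from the amount turned. The stated play accounts for 2 mm; I put the remaining 0.7 mm down to measurement error and did not check it further.

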